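Kit the tram tub and seal its lid

ROBOT

A 7-joint arm with a two-finger parallel gripper is mounted at the origin on the work surface. World frame = base frame: x ahead of the robot, y to its left, z up, the work surface at z = 0. Lengths are in m, angles in degrees, forces in N, time in s.
With the tool pointing down it reaches from about 0.425 to 0.875 m from the base axis. Payload 4.7 kg.
Tool frame: the origin (TCP) lies at the very end of the fingers, on their centre line; the grasp point (between the pads) lies env.grip_point_offset behind it (env.grip_point_offset is the distance from the TCP to the grasp point, in m); z points along the fingers, y is the direction in which the jaws open and shut (so a half turn about z gives the same grasp; the last joint's range is limited). The gripper opens to 87 mm and grips with 3 to 60 N. Pads are 19 mm wide; open, the fingers measure 117 mm over their backs; the gripper's body (75 mm by 190 mm) begins 51 mm behind the grasp point.
Start: joints at [-63.02, 18.392, -4.016, 83.108, 1.295, 78.541, -3.26], TCP at [0.287, 0.583, 0.223] pointing down, gripper open.
Joint ranges: [-163.93, 163.93], [-17.29, 119.83], [-79.2, 71.16], [3.27, 140.29], [-89.18, 269.18], [5.43, 117.66], [-154.24, 154.24]. Speed limits (degrees/s): [147.25, 147.25, 180, 180, 180, 180, 180].

INTERFACE

Orientations are given as [roll, pitch, yaw] about the fixed x, y, z axes, in that order (R = Rz(yaw) Ry(pitch) Rx(roll)).
In Python, from cell import env gives the robot as it stands.
- The arm moves only by the tool send_rows, never from a script. Its argument "plan" is a list of rows, each a list of 7 numbers: the finger opening in mm, from 0 to 87, then the shift along the tool's x, y, z in mm, then the turn, a rotation vector about the tool's x, y, z in rad. A call has 1 to 12 rows; each row shifts and turns the commanded pose from where the row before left it, along the tool's axes as they then stand; what a row does not reach is not made up. A row lasts 1/10 s, in which the tool goes at most 50 mm and 8.59 degrees, less where a joint would pass 70% of its speed; a pose out of reach is approached as far as the arm can. A call is refused whole if a number of a shift passes 50 or a number of a turn 0.15, either way. A call with a gripper value outside its range is refused whole. The fingers move at their own pace and stop on an object; "grip_force" is the grip in N (left out, the last holds). Time passes only in rows, so rows that do not move let the fingers close. It gives the time, the measured TCP pose, the force and the opening at its end, in the units of the state.
- env.get_obs(): the state, without advancing time (a new reading comes with each control period).
- env.read_camera(name): name is "scene" or "top"; returns the picture (480x640x3 uint8, red, green, blue); there is no depth.
- env.get_calibration(name): a dict with "fx", "fy", "cx", "cy" (pixels), "extrinsics" (4x4, takes a point from camera to world coordinates). Camera axes: x right, y down, z forward; pixel columns grow to the right and rows downward; lengths in m; the calibration is good to about 2 mm. A picture is of the moment at which its call begins. get_calibration takes no time and is no camera call.
- env.sign_off(): hands the job in, once; it reports no verdict.
Trained networks look in the newest picture that a camera, given by its name, has taken for a name from the list of things; names that differ only in an ending like _2 or _b are one class to them, and where a whole thing is asked for, a point or a joint stands for the part that bears it (a point fixed in the world has none). Each returns a list of dicts, best first, with "confidence" (0 to 1); they miss things now and then, are a little off and sometimes report something else, mostly with a low value. They report only what shows in the picture. A call takes as long as a camera call. They do not tell look-alikes from the thing itself.
- env.regions_of(camera, query): "region" (480x640 bool, what is visible of it) and "rect" ([left, top, right, bottom] in pixels, round what is visible of it).
The state is a dict: "time_s": time; "qpos": joint angles; "joint_velocities": joint speeds; "effort": joint torques, N m; "tool_pos": TCP position; "tool_rot": TCP orientation; "force": force on the tool from outside, world axes, zero at the start; "wrist_torque": the same for the moment, N m; "grip_width": finger opening in m.
Only numpy, scipy, OpenCV 4.12 (cv2) and the standard library are available. Lean on these libraries where they do the work, as an engineer would, in place of code of your own. Each camera call takes 0.05 s, during which the arm holds its last target. There are 200 camera calls.

TASK

Pack the tram kit: set the tram body and every wheelset and pier that is on the bench upright in the tub, each squarely inside the outline of its own colour drawn on the tub's floor. Then lay the blue lid squarely on the tub's gasket, let go of it, and press down on its edge at each corner in turn until the seal is fully home all round. Leave the drill, the paint jar and the piece of track where they are.

Things in the scene. Friction and masses are not known exactly. Their poses are not given: they have to be found in the camera images.
- tub: white plastic kit tub, fixed, 280 x 178 mm outside (x, y), walls 6 mm, rim 54 mm and inner floor 6.5 mm above the bench. Origin: bench level under its centre; x along the long side. Five coloured outlines on its floor: the long lime one on the +y half, four in a row 62 mm apart on the -y half, whose order differs from start to start.
- corner0 (a point): press point 0: a point on the top of the tub's black rubber gasket, 9 mm in from the tub's outer sides at its +x +y corner; it goes down with that quarter of the gasket (see seal0)
- corner1 (a point): press point 1: a point on the top of the tub's black rubber gasket, 9 mm in from the tub's outer sides at its +x -y corner; it goes down with that quarter of the gasket (see seal1)
- corner2 (a point): press point 2: a point on the top of the tub's black rubber gasket, 9 mm in from the tub's outer sides at its -x -y corner; it goes down with that quarter of the gasket (see seal2)
- corner3 (a point): press point 3: a point on the top of the tub's black rubber gasket, 9 mm in from the tub's outer sides at its -x +y corner; it goes down with that quarter of the gasket (see seal3)
- seal0 (a joint): how far the quarter of the gasket at press point 0 is pressed in, m: 0 = standing 8 mm proud of the rim, 0.007 = fully home, 1 mm proud (a stop). It gives at about 9 N (press with 12 to 20 N through the lid) and stays where it is pushed; each quarter goes down by itself
- seal1 (a joint): how far the quarter of the gasket at press point 1 is pressed in, m: 0 = standing 8 mm proud of the rim, 0.007 = fully home, 1 mm proud (a stop). It gives at about 9 N (press with 12 to 20 N through the lid) and stays where it is pushed; each quarter goes down by itself
- seal2 (a joint): how far the quarter of the gasket at press point 2 is pressed in, m: 0 = standing 8 mm proud of the rim, 0.007 = fully home, 1 mm proud (a stop). It gives at about 9 N (press with 12 to 20 N through the lid) and stays where it is pushed; each quarter goes down by itself
- seal3 (a joint): how far the quarter of the gasket at press point 3 is pressed in, m: 0 = standing 8 mm proud of the rim, 0.007 = fully home, 1 mm proud (a stop). It gives at about 9 N (press with 12 to 20 N through the lid) and stays where it is pushed; each quarter goes down by itself
- lid: flat blue lid of the tub, 292 x 190 x 8 mm, 350 g, loose, lying on the bench at the start, with a white grip bar on top along its x axis (100 mm long, 22 mm wide, from 8 to 48 mm above the lid's underside) and four white dots over the press points. Origin: centre of its underside; x along the long side. It has no collar: it simply rests on the gasket, either way round.
- tram: lime-green plastic tram body, 130 x 42 x 44 mm (x, y, z), 110 to 220 g. Origin: centre of its underside; x along its length. Always there.
- wheels_red: red wheelset: black axle along y with two black 35 mm wheels (44 mm free between them, 66 mm overall), on a flat keeper plate (30 x 40 x 6 mm) so it cannot roll, and an upright red grip block (26 x 26 mm) in the middle, up to 48 mm high. 35 mm in x. 100 to 210 g. Origin: centre of underside. 22 mm wide fingers fit between the wheels on the block's x faces. May be absent.
- wheels_yellow: yellow wheelset: black axle along y with two black 35 mm wheels (44 mm free between them, 66 mm overall), on a flat keeper plate (30 x 40 x 6 mm) so it cannot roll, and an upright yellow grip block (26 x 26 mm) in the middle, up to 48 mm high. 35 mm in x. 100 to 210 g. Origin: centre of underside. 22 mm wide fingers fit between the wheels on the block's x faces. May be absent.
- wheels_blue: blue wheelset: black axle along y with two black 35 mm wheels (44 mm free between them, 66 mm overall), on a flat keeper plate (30 x 40 x 6 mm) so it cannot roll, and an upright blue grip block (26 x 26 mm) in the middle, up to 48 mm high. 35 mm in x. 100 to 210 g. Origin: centre of underside. 22 mm wide fingers fit between the wheels on the block's x faces. May be absent.
- pier: grey resin bridge pier, 30 x 50 x 48 mm (x, y, z), standing, 90 to 180 g. Origin: centre of its underside. May be absent.
- spot_tram: lime-green outline with a filled lime-green patch at its centre, drawn on the tub's inner floor, 154 x 64 mm (x, y): the marked place of the tram body. Flat, no height. Origin: its centre on the floor. The tram body's x axis goes along this x axis, either way round.
- spot_red: red outline with a filled red patch at its centre, drawn on the tub's inner floor, 56 x 86 mm (x, y): the marked place of the red wheelset. Flat, no height. Origin: its centre on the floor. The red wheelset's x axis goes along this x axis, either way round.
- spot_yellow: yellow outline with a filled yellow patch at its centre, drawn on the tub's inner floor, 56 x 86 mm (x, y): the marked place of the yellow wheelset. Flat, no height. Origin: its centre on the floor. The yellow wheelset's x axis goes along this x axis, either way round.
- spot_blue: blue outline with a filled blue patch at its centre, drawn on the tub's inner floor, 56 x 86 mm (x, y): the marked place of the blue wheelset. Flat, no height. Origin: its centre on the floor. The blue wheelset's x axis goes along this x axis, either way round.
- spot_pier: grey outline with a filled grey patch at its centre, drawn on the tub's inner floor, 56 x 86 mm (x, y): the marked place of the pier. Flat, no height. Origin: its centre on the floor. The pier's x axis goes along this x axis, either way round.
- brass_drill: bystander: brass-bodied hand drill lying on the bench, about 270 mm long, 60 mm high. Origin: under its body's centre.
- paint_jar: bystander: paint jar, 52 mm dia., 70 mm high. Origin: centre of its underside.
- track_panel: bystander: piece of track, 200 x 68 x 12 mm. Origin: centre of its underside.
Not all that is in view belongs to the job. Of the things that look like the wheels_yellow, take the one that is farthest to the robot's left at the start. Of the things that look like the wheels_blue, the largest one is meant.

How it is judged:
By the outcome, as a careful person would: the job done as asked, in the order asked, and still so for the second after the job is handed in, with the robot touching nothing.
Of wheels_red, wheels_yellow, wheels_blue, pier only 2 to 4 are there at a start; the rules pass over those that are not, and their reading is None.
At some moment in a run one of lid may be knocked a few centimetres aside while the robot is not near it.
Once in a run the grip may slacken for a moment while it holds something.
It also fails if it takes over 210 s, if anything falls off the work surface, if the arm or the gripper's body presses on something with over 40 N, if the wrist force passes 120 N, or if a joint passes its speed limit or range.

## Working session

There is one attempt and no reset: what is moved stays moved. The work goes in short steps, Python scripts to look and compute and a tool call to move; the robot and the scene stay as the last step left them, time stands still between calls to the robot, and variables do not carry over. Pictures are saved under pics/ and viewed, about 12 in all and at most 16, crops included, and the job is handed in when it is done.

Besides the shell and the picture viewer there is one more tool, called after "Call:" by a JSON object that holds its "op" and its "data", one argument or row to a line. send_rows: Moves the arm, as the interface text tells. Its arguments: {"type":"object","properties":{"plan":{"type":"array"},"grip_force":{"type":"number"}},"required":["plan"]}

```bash
ls; mkdir -p pics
python3 - <<'E'
from cell import env
import cv2,numpy as np
print(env.grip_point_offset); print(env.get_obs())
for c in ("scene","top"):
    im=env.read_camera(c); cv2.imwrite(f"pics/{c}0.png",im[:,:,::-1])
    k=env.get_calibration(c); print(c,k)
    for q in ["tub","lid","tram","wheels_red","wheels_yellow","wheels_blue","pier","spot_tram","spot_red","spot_yellow","spot_blue","spot_pier","paint_jar","brass_drill","track_panel"]:
        print(q,[(round(r["confidence"],2),list(np.round(r["rect"]))) for r in env.regions_of(c,q)])
E
```

```text
pics
0.0187
{'time_s': 0.0, 'qpos': array([-63.02002561,  18.43766979,  -4.01612401,  83.17483168,
         1.29590585,  78.54036689,  -3.25768179]), 'joint_velocities': array([ 0.02410964, -0.04061736,  0.04131738,  0.05125991, -0.0466369 ,
        0.03358447, -0.01200532]), 'effort': array([-3.95279176e-05, -4.91298866e+01, -4.04076995e-01, -3.12520480e+01,
       -6.39447151e-02,  4.37510514e-02,  1.70465250e-04]), 'tool_pos': array([0.2864971 , 0.58284141, 0.22147797]), 'tool_rot': array([-1.79892427e+02,  6.44963232e-03,  1.53832841e+02]), 'force': array([ 0.61082743,  0.19245132, -0.18939648]), 'wrist_torque': array([-0.06529464, -0.01821599,  0.02532667]), 'grip_width': 0.08707766809591665}
scene {'fx': 495.3507461120778, 'fy': 495.3507461120778, 'cx': 315.09870279974143, 'cy': 240.89959667334182, 'extrinsics': array([[ 0.15231978,  0.68649456, -0.71100204,  1.30670961],
       [ 0.98811097, -0.09058949,  0.12421856, -0.16410615],
       [ 0.02086606, -0.72146986, -0.69213138,  0.79474397],
       [ 0.        ,  0.        ,  0.        ,  1.        ]])}
tub [(0.8, [np.float64(1
[... 4506 characters left out ...]
at64(297.0), np.float64(465.0), np.float64(344.0)]), (0.2, [np.float64(213.0), np.float64(255.0), np.float64(244.0), np.float64(269.0)])]
spot_pier [(0.9, [np.float64(401.0), np.float64(317.0), np.float64(444.0), np.float64(352.0)]), (0.51, [np.float64(398.0), np.float64(326.0), np.float64(472.0), np.float64(375.0)])]
paint_jar [(0.81, [np.float64(150.0), np.float64(172.0), np.float64(179.0), np.float64(200.0)]), (0.26, [np.float64(473.0), np.float64(249.0), np.float64(524.0), np.float64(325.0)])]
brass_drill [(0.56, [np.float64(217.0), np.float64(121.0), np.float64(326.0), np.float64(157.0)])]
track_panel [(0.57, [np.float64(385.0), np.float64(155.0), np.float64(475.0), np.float64(190.0)])]
```

Run:
```python
import cv2
a=cv2.imread("pics/top0.png")[110:390,40:540]; cv2.imwrite("pics/t1.png",cv2.resize(a,(800,448),interpolation=cv2.INTER_CUBIC))
a=cv2.imread("pics/scene0.png")[170:390,90:510]; cv2.imwrite("pics/s1.png",cv2.resize(a,(800,419),interpolation=cv2.INTER_CUBIC))
```

```text
(no output)
```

View pics/t1.png

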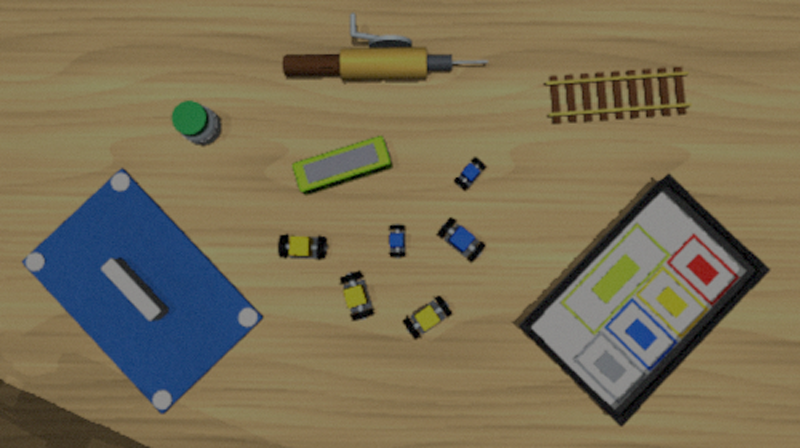

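View pics/s1.png

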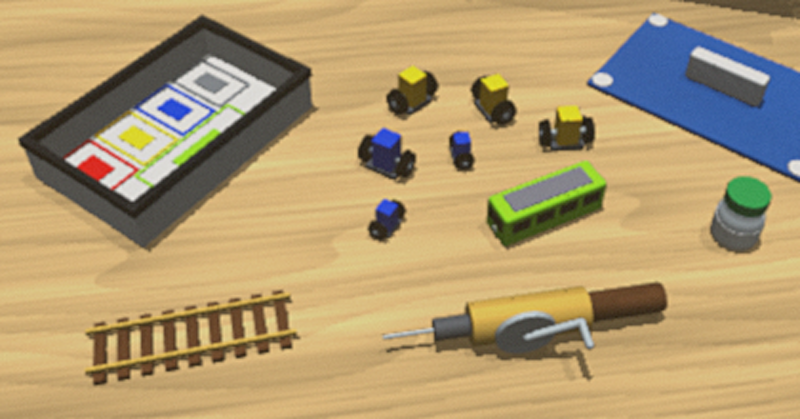

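Top view (crop px): the tub is at right (643,300), its outlines running from the -x end grey (607,370), blue (640,333), yellow (671,300), red (702,268), with lime at (617,278). The lid is at left (143,290) and the tram at (342,165). There is no red wheelset or pier.
- Yellow candidates: (302,246), (356,296), (428,317). The meant one is (302,246), leftmost in the picture, which is the robot's left (+y).
- Blue candidates: (462,239), (397,241), (470,173). The meant one is (462,239), the largest in both views.

The two enlarged crops just viewed confirm both choices.

```bash
cat > h.py <<'E'
from cell import env
import cv2,numpy as np
from scipy.optimize import minimize
K={c:env.get_calibration(c) for c in("scene","top")}
def proj(c,P):
    k=K[c];T=np.linalg.inv(k["extrinsics"]);p=np.asarray(P)@T[:3,:3].T+T[:3,3]
    return p[:,:2]/p[:,2:]*[k["fx"],k["fy"]]+[k["cx"],k["cy"]]
def back(c,px,z):
    k=K[c];E=k["extrinsics"];d=E[:3,:3]@[(px[0]-k["cx"])/k["fx"],(px[1]-k["cy"])/k["fy"],1]
    return (E[:3,3]+d*(z-E[2,3])/d[2])[:2]
def box(lx,ly,z0,z1):
    return np.array([[x*lx/2,y*ly/2,z] for x in(-1,1) for y in(-1,1) for z in(z0,z1)])
def place(M,q):
    c,s=np.cos(q[2]),np.sin(q[2]);return np.c_[q[0]+c*M[:,0]-s*M[:,1],q[1]+s*M[:,0]+c*M[:,1],M[:,2]]
th=np.linspace(0,2*np.pi,24,endpoint=False)
WH=np.vstack([np.c_[17.5*np.cos(th),np.full(24,y),17.5+17.5*np.sin(th)] for y in(-33,-22,22,33)]+[box(26,26,6,48)])/1000
TRAM=box(.130,.042,0,.044);LID=box(.292,.190,0,.008);BAR=box(.1,.022,.008,.048);RIM=box(.28,.178,.0,.062)
BLK=box(.026,.026,.006,.048)
def hull(p):return cv2.convexHull(np.float32(p))
def fit(M,masks,q0,z=0):
    M=M+[0,0,z]
    H={c:hull(np.argwhere(m)[:,::-1]) for c,m in masks.items()}
    def cost(q):
        t=0
        for c,h in H.items():
            g=hull(proj(c,place(M,q)));i,_=cv2.intersectConvexConvex(g,h)
            t+=1-i/(cv2.contourArea(g)+cv2.contourArea(h)-i)
        return t
    best=min((minimize(cost,[q0[0],q0[1],q0[2]+a],method="Nelder-Mead",options=dict(initial_simplex=np.array([q0[0],q0[1],q0[2]+a])+np.array([[0,0,0],[.012,0,0],[0,.012,0],[0,0,.25]]),xatol=1e-5,fatol=1e-5)) for a in(-.3,0,.3)),key=lambda r:r.fun)
    q=best.x;return np.round([q[0]*1000,q[1]*1000,np.degrees(q[2])],1),round(best.fun,3)
def col(im,lo,hi,rect,pad=3):
    """mask of HSV range near rect, biggest blob"""
    m=cv2.inRange(cv2.cvtColor(im,cv2.COLOR_RGB2HSV),np.array(lo),np.array(hi))
    w=np.zeros_like(m);l,t,r,b=[int(v) for v in rect];w[t-pad:b+pad,l-pad:r+pad]=1
    m=m*w
    n,L,s,_=cv2.connectedComponentsWithStats(m)
    return L==1+np.argmax(s[1:,4]) if n>1 else m>0
Y=([20,120,70],[34,255,255]);B=([105,110,50],[130,255,255]);G=([33,110,60],[50,255,255])
def rows():
    o=env.get_obs();print("t",round(o["time_s"],2),"tcp",np.round(o["tool_pos"]*1000,1),"rot",np.round(o["tool_rot"],1),"F",np.round(o["force"],1),"w",round(o["grip_width"]*1000,1));return o
def to(x,y,z,jaw=None):
    """delta in tool axes (mm) and turn about tool z (rad) to world mm target, jaw = world angle of jaw line (deg)"""
    o=env.get_obs();p=o["tool_pos"]*1000;yaw=np.radians(o["tool_rot"][2]);d=np.array([x,y,z])-p
    u=np.array([np.cos(yaw),np.sin(yaw)]);v=np.array([np.sin(yaw),-np.cos(yaw)])
    r=0
    if jaw is not None:
        r=-((jaw-(np.degrees(yaw)-90)+90)%180-90)  # turn about tool z
    print("tool shift x y z",np.round([d[:2]@u,d[:2]@v,-d[2]],1),"turn z rad",round(np.radians(r),3))
E
cat > m1.py <<'E'
from h import *
I={c:cv2.imread(f"pics/{c}0.png")[:,:,::-1].copy() for c in K}
def dk(im,rect):
    l,t,r,b=[int(v) for v in rect];hsv=cv2.cvtColor(im,cv2.COLOR_RGB2HSV);m=(hsv[...,2]<60);w=np.zeros_like(m);w[t-1:b+1,l-1:r+1]=1;return m&w
R={"y":((214,255,244,273),(375,225,403,248)),"b":((315,247,344,273),(280,239,308,264))}
for n,c in(("y",Y),("b",B)):
    rt,rs=R[n];mt=col(I["top"],*c,rt);ms=col(I["scene"],*c,rs)
    q0=[*back("top",np.argwhere(mt)[:,::-1].mean(0),.04),np.radians(0 if n=="y" else 50)]
    print(n,q0[:2],"block",fit(BLK,{"top":mt,"scene":ms},q0))
    full={"top":mt|dk(I["top"],rt),"scene":ms|dk(I["scene"],rs)}
    for k in(full,{"top":full["top"]},{"scene":full["scene"]}): print("  full",list(k),fit(WH,k,q0))
mt=col(I["top"],*G,(222,197,289,233));ms=col(I["scene"],*G,(345,255,410,298))
q0=[*back("top",(254,213),.04),np.radians(-75)]
for k in({"top":mt,"scene":ms},{"top":mt},{"scene":ms}):print("tram",fit(TRAM,k,q0))
mt=col(I["top"],*B,(54,216,206,370));q0=[*back("top",(130,292),.0),np.radians(40)];print("lid0",q0)
for a in(40,-45):print("lid",fit(LID,{"top":mt},[q0[0],q0[1],np.radians(a)]))
for n,c,px in(("lime",G,(425,284)),("yel",Y,(460,297)),("blue",B,(440,318)),("red",([0,120,60],[8,255,255]),(479,278)),("grey",([0,0,60],[180,60,135]),(419,338))):
    im=I["top"];m=cv2.inRange(cv2.cvtColor(im,cv2.COLOR_RGB2HSV),np.array(c[0]),np.array(c[1]))
    n_,L,s,ce=cv2.connectedComponentsWithStats(m)
    j=min(range(1,n_),key=lambda j:np.hypot(*(ce[j]-px))+(s[j,4]<20)*99)
    print(n,np.round(ce[j],1),s[j],np.round(back("top",ce[j],.0065)*1000,1))
l=I["top"];m=(cv2.cvtColor(l,cv2.COLOR_RGB2HSV)[...,2]<50).astype(np.uint8);m[:,:355]=0;m[:215]=0
n_,L,s,ce=cv2.connectedComponentsWithStats(m);m=L==1+np.argmax(s[1:,4])
print("rimcorners",[np.round(back("top",p,.062)*1000,1) for p in cv2.boxPoints(cv2.minAreaRect(np.float32(np.argwhere(m)[:,::-1])))])
E
python3 m1.py
```

```text
y [np.float64(0.5248684425989054), np.float64(0.14027145623174514)] block (array([524. , 139.7,  -6.2]), np.float64(0.422))
  full ['top', 'scene'] (array([526.3, 139. ,  -2.3]), np.float64(0.452))
  full ['top'] (array([524.6, 134.9,   5.3]), np.float64(0.252))
  full ['scene'] (array([525.3, 137.9, -18.9]), np.float64(0.188))
b [np.float64(0.5365817007292754), np.float64(-0.079314855955435)] block (array([536.2, -79. ,  51.1]), np.float64(0.812))
  full ['top', 'scene'] (array([536.3, -81.9, -44.3]), np.float64(0.454))
  full ['top'] (array([540.8, -79.9, -38.8]), np.float64(0.245))
  full ['scene'] (array([540.6, -78.9, -53.6]), np.float64(0.194))
tram (array([636.3,  85.7, -70.5]), np.float64(0.287))
tram (array([636.8,  84.3, -72. ]), np.float64(0.169))
tram (array([633.7,  88.2, -68.9]), np.float64(0.109))
lid0 [np.float64(0.4597152822453283), np.float64(0.35983320929865437), np.float64(0.6981317007977318)]
lid (array([465.6, 361.9,  45. ]), np.float64(0.049))
lid (array([465.6, 361.9,  45. ]), np.float64(0.049))
lime [425.4 284.4] [391 250  68  69 234] [ 485.3 -295.2]
yel [459.5 298.3] [450 289  19  19 186] [ 455.8 -369.9]
blue [440.2 318.4] [431 309  19  20 187] [ 411.3 -327.2]
red [478.7 277.9] [469 269  20  19 179] [ 501.1 -412.8]
grey [420.7 338.9] [410 328  22  22 248] [ 366.3 -284.3]
rimcorners [array([ 420.3, -152.1]), array([ 629.3, -347.8]), array([ 500.5, -482.5]), array([ 296.1, -287. ])]
```

```bash
cat > ov.py <<'E'
from h import *
I={c:cv2.imread(f"pics/{c}0.png") for c in K}
T=[]
for M,q in((WH,(526,138,0)),(WH,(539,-79.5,-44)),(TRAM,(636,86,-71))):
    q=(q[0]/1e3,q[1]/1e3,np.radians(q[2]))
    for c in("top","scene"):
        p=proj(c,place(M,q));o=np.round(p.mean(0)).astype(int)-[33,24] if M is not TRAM else np.round(p.mean(0)).astype(int)-[50,36]
        s,(w,h)=(6,(66,48)) if M is not TRAM else (4,(100,72))
        a=cv2.convertScaleAbs(cv2.resize(I[c][o[1]:o[1]+h,o[0]:o[0]+w],(400,290),interpolation=cv2.INTER_NEAREST),alpha=1.7)
        f=np.array([400/w,290/h]);P=[np.int32((proj(c,place(m,q))-o+.5)*f) for m in([BLK] if M is WH else [])+[M]]
        for k in P:cv2.polylines(a,[cv2.convexHull(k)],1,(255,0,255),1)
        T.append(a)
cv2.imwrite("pics/ov.png",cv2.resize(np.vstack([np.hstack(T[:2]),np.hstack(T[2:4]),np.hstack(T[4:])]),(736,600*1)))
E
python3 ov.py
```

```text
(no output)
```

View pics/ov.png

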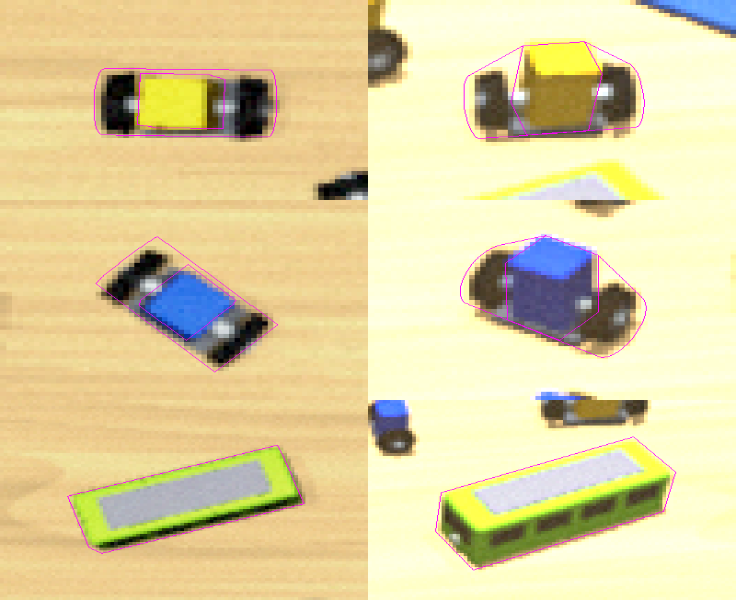

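The overlays match: yellow is at about (526,136), blue about (539,-81, -44°) and tram about (635,85, -71°). The tram goes first.

Run:
```python
from h import *
rows();to(635,85,140,19)
```

```text
t 1.6 tcp [286.7 583.4 222.6] rot [-180.     0.   153.8] F [-0.3 -0.1 -0.3] w 87.0
tool shift x y z [-532.4 -293.7   82.6] turn z rad 0.782
```

Call:
{"op": "send_rows", "data": {
  "plan": [
    [87,-43,-24,3,0,0,0],
    [87,-43,-24,3,0,0,0],
    [87,-43,-24,3,0,0,0],
    [87,-43,-24,3,0,0,0],
    [87,-43,-24,3,0,0,0],
    [87,-43,-24,3,0,0,0],
    [87,-43,-24,3,0,0,0],
    [87,-43,-24,3,0,0,0],
    [87,-43,-24,3,0,0,0],
    [87,-43,-24,3,0,0,0],
    [87,-43,-24,3,0,0,0],
    [87,-43,-24,3,0,0,0]
  ],
  "grip_force": 25
}}

```text
time_s: 2.8
tool_pos: [0.6238, 0.0957, 0.1868]
tool_rot: [180.0, 0.0, 153.8]
force: [1.0, 0.6, 0.2]
grip_width: 0.0869
```

Call:
{"op": "send_rows", "data": {
  "plan": [
    [87,0,0,0,0,0,0.13],
    [87,0,0,0,0,0,0.13],
    [87,0,0,0,0,0,0.13],
    [87,0,0,0,0,0,0.13],
    [87,0,0,0,0,0,0.13],
    [87,0,0,0,0,0,0.13],
    [87,0,0,0,0,0,0]
  ]
}}

```text
time_s: 3.5
tool_pos: [0.6228, 0.0974, 0.1866]
tool_rot: [180.0, 0.0, 109.1]
force: [-0.2, -0.3, -0.1]
grip_width: 0.087
```

Run:
```python
from h import *
rows();to(635,85,9,19)
```

```text
t 3.5 tcp [622.8  97.4 186.6] rot [180.    0.  109.1] F [-0.2 -0.3 -0.1] w 87.0
tool shift x y z [-15.7   7.4 177.6] turn z rad 0.002
```

Call:
{"op": "send_rows", "data": {
  "plan": [
    [87,-8,4,40,0,0,0],
    [87,-8,3,40,0,0,0],
    [87,0,0,40,0,0,0],
    [87,0,0,37,0,0,0],
    [87,0,0,20,0,0,0],
    [38,0,0,0,0,0,0],
    [38,0,0,0,0,0,0],
    [38,0,0,0,0,0,0],
    [38,0,0,0,0,0,0],
    [38,0,0,0,0,0,0],
    [38,0,0,0,0,0,0],
    [38,0,0,0,0,0,0]
  ]
}}

```text
time_s: 4.7
tool_pos: [0.6356, 0.0848, 0.0104]
tool_rot: [179.9, 0.0, 109.1]
force: [0.3, 0.4, 1.5]
grip_width: 0.0417
```

Run:
```python
from h import *
rows();to(485,-295,110,46.4)
```

```text
t 4.7 tcp [635.6  84.8  10.4] rot [179.9   0.  109.1] F [0.3 0.4 1.5] w 41.7
tool shift x y z [-309.4 -266.8  -99.6] turn z rad -0.476
```

Call:
{"op": "send_rows", "data": {
  "plan": [
    [36,0,0,-34,0,0,0],
    [36,0,0,-34,0,0,0],
    [36,0,0,-34,0,0,0],
    [36,-30,-26,0,0,0,0],
    [36,-36,-31,0,0,0,0],
    [36,-36,-31,0,0,0,0],
    [36,-36,-31,0,0,0,0],
    [36,-36,-31,0,0,0,0],
    [36,-36,-31,0,0,0,0],
    [36,-36,-31,0,0,0,0],
    [36,-36,-31,0,0,0,0],
    [36,-27,-24,0,0,0,0]
  ]
}}

```text
time_s: 5.9
tool_pos: [0.4813, -0.298, 0.1114]
tool_rot: [-179.9, 0.0, 109.0]
force: [-0.2, -0.5, -1.8]
grip_width: 0.0417
```

Call:
{"op": "send_rows", "data": {
  "plan": [
    [36,0,0,0,0,0,-0.12],
    [36,0,0,0,0,0,-0.12],
    [36,0,0,0,0,0,-0.12],
    [36,0,0,0,0,0,-0.12],
    [36,0,0,0,0,0,0],
    [36,0,0,0,0,0,0]
  ]
}}

```text
time_s: 6.5
tool_pos: [0.4833, -0.2948, 0.1113]
tool_rot: [-180.0, -0.0, 136.5]
force: [0.3, 0.0, -1.8]
grip_width: 0.0415
```

Run:
```python
from h import *
rows();to(485,-295,17,46.4)
for c in K:cv2.imwrite(f"pics/{c}2.png",env.read_camera(c)[:,:,::-1])
a=cv2.imread("pics/scene2.png")[130:320,70:350];cv2.imwrite("pics/s2.png",cv2.resize(a,(800,543)))
```

```text
t 6.5 tcp [ 483.3 -294.8  111.3] rot [-180.    -0.   136.5] F [ 0.3  0.  -1.8] w 41.5
tool shift x y z [-1.3  1.  94.3] turn z rad 0.001
```

View pics/s2.png

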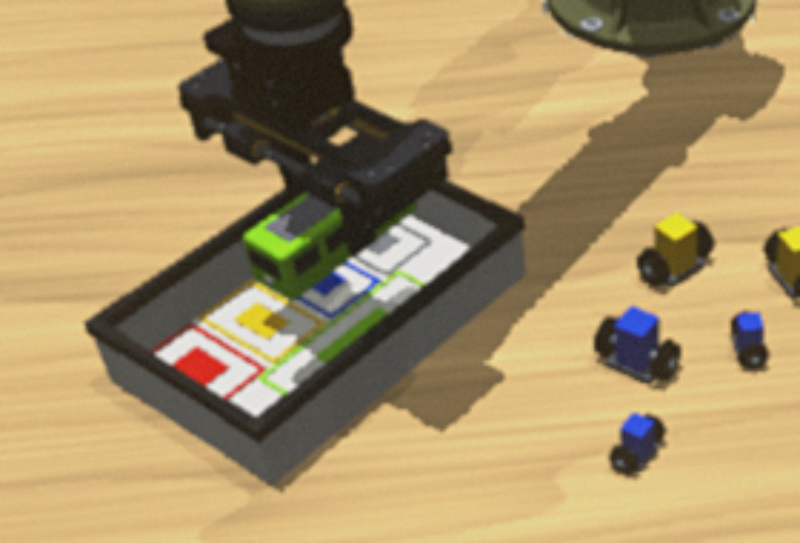

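The scene picture shows the tram held level, aligned with the tub above the lime outline (crop 290,240). I'll lower it now.

Call:
{"op": "send_rows", "data": {
  "plan": [
    [36,-1,1,30,0,0,0],
    [36,0,0,30,0,0,0],
    [36,0,0,22,0,0,0],
    [36,0,0,10,0,0,0],
    [36,0,0,2,0,0,0],
    [36,0,0,0,0,0,0],
    [50,0,0,0,0,0,0],
    [50,0,0,0,0,0,0],
    [50,0,0,0,0,0,0],
    [50,0,0,-25,0,0,0],
    [50,0,0,-40,0,0,0],
    [50,0,0,-45,0,0,0]
  ]
}}

```text
time_s: 7.8
tool_pos: [0.4843, -0.2946, 0.1283]
tool_rot: [-180.0, -0.1, 136.6]
force: [0.8, 0.1, 0.4]
grip_width: 0.0499
```

Run:
```python
from h import *
rows();to(539,-81,130,-44)
```

```text
t 7.8 tcp [ 484.3 -294.6  128.3] rot [-1.800e+02 -1.000e-01  1.366e+02] F [0.8 0.1 0.4] w 49.9
tool shift x y z [106.9 192.8  -1.7] turn z rad -1.56
```

Call:
{"op": "send_rows", "data": {
  "plan": [
    [60,26,48,0,0,0,0],
    [60,27,48,0,0,0,0],
    [60,27,48,0,0,0,0],
    [60,27,48,0,0,0,0]
  ]
}}

```text
time_s: 8.2
tool_pos: [0.5349, -0.0993, 0.1286]
tool_rot: [179.9, 0.1, 136.6]
force: [0.3, -0.0, -0.6]
grip_width: 0.0596
```

Run:
```python
from h import *
o=rows();to(539,-81,130,-44);print(o["qpos"])
im={c:env.read_camera(c) for c in K}
ms=col(im["scene"],*B,(280,239,308,264));print(fit(BLK,{"scene":ms},(.539,-.081,-.77)))
for c in K:cv2.imwrite(f"pics/{c}3.png",im[c][:,:,::-1])
a=cv2.imread("pics/top3.png")[200:390,350:560];b=cv2.imread("pics/scene3.png")[170:320,90:310]
cv2.imwrite("pics/a3.png",np.hstack([cv2.resize(a,(398,360)),cv2.resize(b,(400,360))]))
```

```text
t 8.2 tcp [534.9 -99.3 128.6] rot [1.799e+02 1.000e-01 1.366e+02] F [ 0.3 -0.  -0.6] w 59.6
tool shift x y z [ 9.6 16.1 -1.4] turn z rad -1.56
[-14.08315613   9.53838712  24.0236492  106.0189784   -4.30888966
  65.20056271  58.05469435]
(array([533.6, -80. , -14.9]), np.float64(0.224))
```

View pics/a3.png

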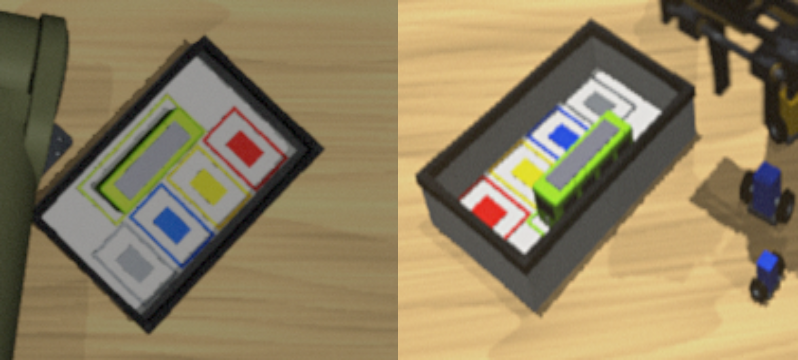

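The tram stands upright in the lime outline in both views. I'll turn the wrist +1.58 rad, because the other way nears the joint limit.

Call:
{"op": "send_rows", "data": {
  "plan": [
    [60,9,16,0,0,0,0],
    [60,0,0,0,0,0,0.145],
    [60,0,0,0,0,0,0.145],
    [60,0,0,0,0,0,0.145],
    [60,0,0,0,0,0,0.145],
    [60,0,0,0,0,0,0.145],
    [60,0,0,0,0,0,0.145],
    [60,0,0,0,0,0,0.145],
    [60,0,0,0,0,0,0.145],
    [60,0,0,0,0,0,0.145],
    [60,0,0,0,0,0,0.145],
    [60,0,0,0,0,0,0.13]
  ]
}}

```text
time_s: 9.5
tool_pos: [0.5389, -0.0836, 0.1281]
tool_rot: [180.0, -0.0, 45.8]
force: [1.0, 0.0, 0.5]
grip_width: 0.0602
```

Run:
```python
from h import *
o=rows();to(539,-81,15,-44)
im=cv2.imread("pics/top3.png")[:,:,::-1].copy();is_=cv2.imread("pics/scene3.png")[:,:,::-1].copy()
mt=col(im,*G,(402,255,457,312),2);ms=col(is_,*G,(160,215,225,265),2)
print("tram in tub",fit(TRAM,{"top":mt},(.485,-.295,-.76),.0065),fit(TRAM,{"top":mt,"scene":ms},(.485,-.295,-.76),.0065))
```

```text
t 9.5 tcp [538.9 -83.6 128.1] rot [180.   -0.   45.8] F [1.  0.  0.5] w 60.2
tool shift x y z [  1.9  -1.7 113.1] turn z rad -0.004
tram in tub (array([ 486.6, -298.2,  -42.1]), np.float64(0.067)) (array([ 485.5, -298.1,  -40.7]), np.float64(0.404))
```

Call:
{"op": "send_rows", "data": {
  "plan": [
    [60,2,-2,40,0,0,0],
    [60,0,0,40,0,0,0],
    [60,0,0,25,0,0,0],
    [60,0,0,8,0,0,0],
    [22,0,0,0,0,0,0],
    [22,0,0,0,0,0,0],
    [22,0,0,0,0,0,0],
    [22,0,0,0,0,0,0],
    [22,0,0,0,0,0,0],
    [22,0,0,-30,0,0,0],
    [22,0,0,-40,0,0,0],
    [22,0,0,-30,0,0,0]
  ]
}}

```text
time_s: 10.7
tool_pos: [0.5389, -0.0806, 0.1165]
tool_rot: [180.0, -0.0, 46.1]
force: [1.3, 0.6, -1.1]
grip_width: 0.026
```

Run:
```python
from h import *
o=rows();to(411.3,-327.2,115,-43.6)
```

```text
t 10.7 tcp [538.9 -80.6 116.5] rot [180.   -0.   46.1] F [ 1.3  0.6 -1.1] w 26.0
tool shift x y z [-266.1   79.     1.5] turn z rad -0.005
```

Call:
{"op": "send_rows", "data": {
  "plan": [
    [22,-26,8,0,0,0,0],
    [22,-35,10,0,0,0,0],
    [22,-35,10,0,0,0,0],
    [22,-35,10,0,0,0,0],
    [22,-35,11,0,0,0,0],
    [22,-35,10,0,0,0,0],
    [22,-35,10,0,0,0,0],
    [22,-30,10,0,0,0,0],
    [22,0,0,0,0,0,0],
    [22,0,0,0,0,0,0]
  ]
}}

```text
time_s: 11.7
tool_pos: [0.4106, -0.3273, 0.1145]
tool_rot: [-180.0, -0.0, 46.0]
force: [0.2, 0.7, -2.3]
grip_width: 0.0256
```

Run:
```python
from h import *
o=rows();to(411.3,-327.2,22,-43.6)
cv2.imwrite("pics/scene4.png",env.read_camera("scene")[:,:,::-1])
a=cv2.imread("pics/scene4.png")[130:320,70:350];cv2.imwrite("pics/s4.png",cv2.resize(a,(640,434)))
```

```text
t 11.7 tcp [ 410.6 -327.3  114.5] rot [-180.   -0.   46.] F [ 0.2  0.7 -2.3] w 25.6
tool shift x y z [ 0.5  0.4 92.5] turn z rad -0.007
```

View pics/s4.png

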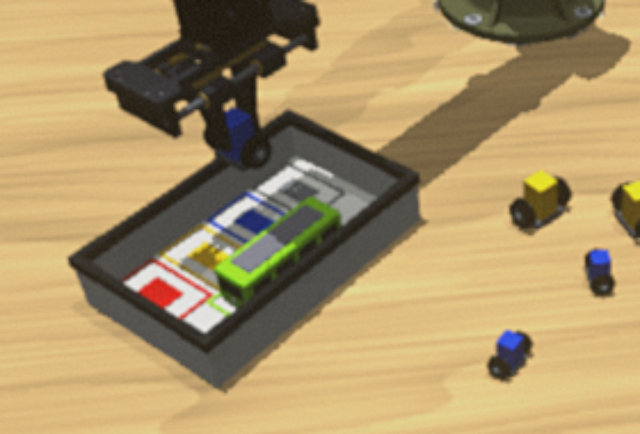

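The blue wheelset is held upright over its outline. Lowering it.

Call:
{"op": "send_rows", "data": {
  "plan": [
    [22,0,0,35,0,0,0],
    [22,0,0,30,0,0,0],
    [22,0,0,17,0,0,0],
    [22,0,0,8,0,0,0],
    [22,0,0,2,0,0,0],
    [22,0,0,0,0,0,0],
    [36,0,0,0,0,0,0],
    [36,0,0,0,0,0,0],
    [36,0,0,-20,0,0,0],
    [36,0,0,-40,0,0,0],
    [36,0,0,-45,0,0,0]
  ]
}}

```text
time_s: 12.85
tool_pos: [0.4109, -0.3256, 0.1277]
tool_rot: [-179.9, 0.1, 46.2]
force: [1.1, -0.4, 0.3]
grip_width: 0.0357
```

Run:
```python
from h import *
o=rows();to(526,136,130,0)
```

```text
t 12.85 tcp [ 410.9 -325.6  127.7] rot [-1.799e+02  1.000e-01  4.620e+01] F [ 1.1 -0.4  0.3] w 35.7
tool shift x y z [ 412.8 -236.5   -2.3] turn z rad -0.765
```

Call:
{"op": "send_rows", "data": {
  "plan": [
    [60,28,-16,0,0,0,0],
    [60,38,-22,0,0,0,0],
    [60,38,-22,0,0,0,0],
    [60,38,-22,0,0,0,0],
    [60,38,-22,0,0,0,0],
    [60,38,-22,0,0,0,0],
    [60,38,-22,0,0,0,0],
    [60,38,-22,0,0,0,0],
    [60,38,-22,0,0,0,0],
    [60,38,-22,0,0,0,0],
    [60,38,-22,0,0,0,0]
  ]
}}

```text
time_s: 13.95
tool_pos: [0.5242, 0.1336, 0.1277]
tool_rot: [180.0, -0.1, 46.2]
force: [0.2, 0.0, -0.2]
grip_width: 0.0595
```

Call:
{"op": "send_rows", "data": {
  "plan": [
    [60,0,0,0,0,0,-0.13],
    [60,0,0,0,0,0,-0.13],
    [60,0,0,0,0,0,-0.13],
    [60,0,0,0,0,0,-0.13],
    [60,0,0,0,0,0,-0.12],
    [60,0,0,0,0,0,-0.12],
    [60,0,0,0,0,0,0]
  ]
}}

```text
time_s: 14.65
tool_pos: [0.5238, 0.1316, 0.1275]
tool_rot: [180.0, -0.0, 89.7]
force: [0.1, 0.2, -0.2]
grip_width: 0.0599
```

Run:
```python
from h import *
o=rows();to(525.5,136,15,0)
for c in K:cv2.imwrite(f"pics/{c}5.png",env.read_camera(c)[:,:,::-1])
a=cv2.imread("pics/top5.png")[200:390,350:560];b=cv2.imread("pics/scene5.png")[180:320,200:410]
cv2.imwrite("pics/a5.png",np.hstack([cv2.resize(a,(398,360)),cv2.resize(b,(400,360))]))
```

```text
t 14.65 tcp [523.8 131.6 127.5] rot [180.   -0.   89.7] F [ 0.1  0.2 -0.2] w 59.9
tool shift x y z [  4.4   1.6 112.5] turn z rad -0.004
```

View pics/a5.png

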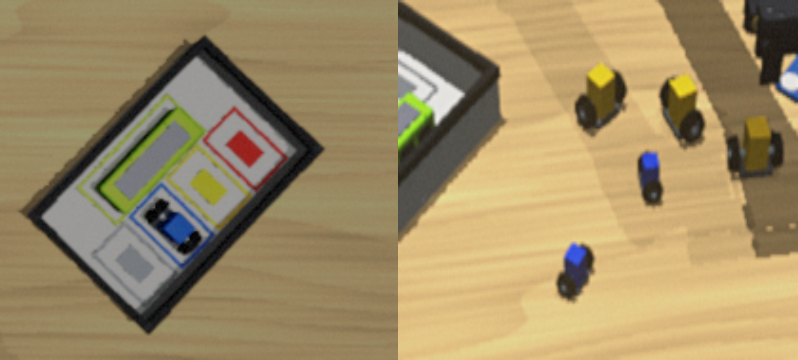

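Blue sits in its own outline; the meant yellow wheelset is under the gripper, and the others are clear.

Call:
{"op": "send_rows", "data": {
  "plan": [
    [60,4,2,40,0,0,0],
    [60,0,0,40,0,0,0],
    [60,0,0,25,0,0,0],
    [60,0,0,8,0,0,0],
    [22,0,0,0,0,0,0],
    [22,0,0,0,0,0,0],
    [22,0,0,0,0,0,0],
    [22,0,0,0,0,0,0],
    [22,0,0,0,0,0,0],
    [22,0,0,-30,0,0,0],
    [22,0,0,-40,0,0,0],
    [22,0,0,-30,0,0,0]
  ]
}}

```text
time_s: 15.95
tool_pos: [0.5262, 0.1347, 0.1165]
tool_rot: [179.9, -0.0, 89.6]
force: [-0.0, 0.1, -1.6]
grip_width: 0.0254
```

Run:
```python
from h import *
o=rows();to(455.8,-369.9,115,-43.6)
```

```text
t 15.95 tcp [526.2 134.7 116.5] rot [179.9  -0.   89.6] F [-0.   0.1 -1.6] w 25.4
tool shift x y z [-505.   -67.3    1.5] turn z rad 0.755
```

Call:
{"op": "send_rows", "data": {
  "plan": [
    [22,-32,-4,0,0,0,0],
    [22,-43,-6,0,0,0,0],
    [22,-43,-6,0,0,0,0],
    [22,-43,-6,0,0,0,0],
    [22,-43,-6,0,0,0,0],
    [22,-43,-6,0,0,0,0],
    [22,-43,-6,0,0,0,0],
    [22,-43,-6,0,0,0,0],
    [22,-43,-6,0,0,0,0],
    [22,-43,-5,0,0,0,0],
    [22,-43,-5,0,0,0,0],
    [22,-43,-5,0,0,0,0]
  ]
}}

```text
time_s: 17.15
tool_pos: [0.4555, -0.3711, 0.1146]
tool_rot: [180.0, -0.0, 89.7]
force: [1.2, -0.6, -2.3]
grip_width: 0.0261
```

Call:
{"op": "send_rows", "data": {
  "plan": [
    [22,0,0,0,0,0,0.126],
    [22,0,0,0,0,0,0.126],
    [22,0,0,0,0,0,0.126],
    [22,0,0,0,0,0,0.126],
    [22,0,0,0,0,0,0.126],
    [22,0,0,0,0,0,0.126],
    [22,0,0,0,0,0,0],
    [22,0,0,0,0,0,0]
  ]
}}

```text
time_s: 17.95
tool_pos: [0.4559, -0.3696, 0.1144]
tool_rot: [-180.0, -0.0, 46.5]
force: [-0.3, 0.4, -2.4]
grip_width: 0.0258
```

Run:
```python
from h import *
o=rows();to(455.8,-369.9,22,-43.6)
cv2.imwrite("pics/scene6.png",env.read_camera("scene")[:,:,::-1])
a=cv2.imread("pics/scene6.png")[130:320,70:350];cv2.imwrite("pics/s6.png",cv2.resize(a,(640,434)))
```

```text
t 17.95 tcp [ 455.9 -369.6  114.4] rot [-180.    -0.    46.5] F [-0.3  0.4 -2.4] w 25.8
tool shift x y z [-0.3  0.1 92.4] turn z rad 0.002
```

View pics/s6.png

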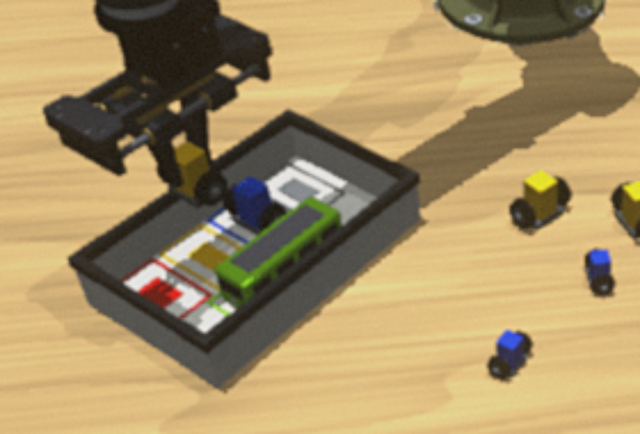

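The yellow wheelset is held upright over the yellow outline. Lowering it.

Call:
{"op": "send_rows", "data": {
  "plan": [
    [22,0,0,35,0,0,0],
    [22,0,0,30,0,0,0],
    [22,0,0,17,0,0,0],
    [22,0,0,8,0,0,0],
    [22,0,0,2,0,0,0],
    [22,0,0,0,0,0,0],
    [36,0,0,0,0,0,0],
    [36,0,0,0,0,0,0],
    [36,0,0,-20,0,0,0],
    [36,0,0,-40,0,0,0],
    [36,0,0,-45,0,0,0],
    [36,0,0,-45,0,0,0]
  ]
}}

```text
time_s: 19.2
tool_pos: [0.4559, -0.37, 0.1743]
tool_rot: [180.0, 0.0, 46.4]
force: [-0.2, 0.1, -0.8]
grip_width: 0.0359
```

Call:
{"op": "send_rows", "data": {
  "plan": [
    [60,40,-24,0,0,0,0],
    [60,40,-24,0,0,0,0],
    [60,40,-24,0,0,0,0],
    [60,40,-24,0,0,0,0],
    [60,40,-24,0,0,0,0],
    [60,40,-24,0,0,0,0],
    [60,40,-24,0,0,0,0]
  ]
}}

```text
time_s: 19.9
tool_pos: [0.5284, -0.0495, 0.1733]
tool_rot: [179.9, -0.1, 46.4]
force: [0.8, -0.7, 0.2]
grip_width: 0.0598
```

```bash
cat > m7.py <<'E'
from h import *
o=rows();print(o["qpos"].round(0))
I={c:env.read_camera(c) for c in K}
for c in K:cv2.imwrite(f"pics/{c}7.png",I[c][:,:,::-1])
mt=col(I["top"],*B,(30,180,240,400));q0=[.4656,.3619,np.radians(45)]
f=fit(LID,{"top":mt},q0);print("lid",f)
q=f[0]
im=cv2.imread("pics/top7.png")
bq=(q[0]/1e3,q[1]/1e3,np.radians(q[2]))
for M in(LID,BAR):cv2.polylines(im,[cv2.convexHull(np.int32(proj("top",place(M,bq))+.5))],1,(255,0,255),1)
a=im[200:390,350:560];b=im[200:390,40:250]
cv2.imwrite("pics/a7.png",np.hstack([cv2.resize(a,(398,360)),cv2.resize(b,(398,360),interpolation=cv2.INTER_NEAREST)]))
to(q[0],q[1],150,q[2]+90)
E
python3 m7.py
```

```text
t 19.9 tcp [528.4 -49.5 173.3] rot [ 1.799e+02 -1.000e-01  4.640e+01] F [ 0.8 -0.7  0.2] w 59.8
[-31.   6.  36. 105.  -4.  70. -38.]
lid (array([465.6, 361.9,  45. ]), np.float64(0.049))
tool shift x y z [ 252.6 -322.4   22.7] turn z rad 0.036
```

View pics/a7.png

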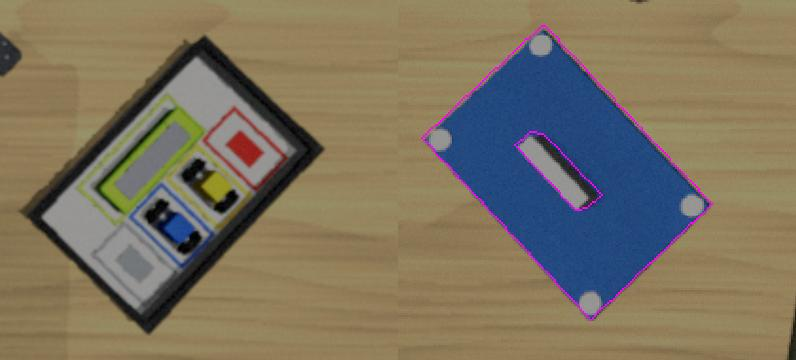

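The tub contents all sit in their outlines and the lid fit overlays exactly at (465.6, 361.9), 45°. Going to the lid.

Call:
{"op": "send_rows", "data": {
  "plan": [
    [60,28,-36,0,0,0,0],
    [60,28,-36,0,0,0,0],
    [60,28,-36,0,0,0,0],
    [60,28,-36,0,0,0,0],
    [60,28,-36,0,0,0,0],
    [60,28,-36,0,0,0,0],
    [60,28,-36,0,0,0,0],
    [60,28,-36,0,0,0,0],
    [60,28,-35,0,0,0,0],
    [60,0,0,0,0,0,0.036],
    [60,0,0,0,0,0,0]
  ]
}}

```text
time_s: 21.1
tool_pos: [0.4679, 0.355, 0.1724]
tool_rot: [180.0, 0.0, 44.4]
force: [-0.6, -0.8, 0.4]
grip_width: 0.06
```

```bash
sed -i 's/"pics\/{c}7/"pics\/{c}8/' m7.py; python3 m7.py
```

```text
t 21.1 tcp [467.9 355.  172.4] rot [180.    0.   44.4] F [-0.6 -0.8  0.4] w 60.0
[-55.  13.  18.  97.  -4.  71. -82.]
lid (array([465.6, 361.8,  44.9]), np.float64(0.069))
tool shift x y z [ 4.  -9.  22.6] turn z rad -0.012
```

Call:
{"op": "send_rows", "data": {
  "plan": [
    [60,4,-7,30,0,0,-0.012],
    [60,0,0,40,0,0,0],
    [60,0,0,30,0,0,0],
    [60,0,0,0,0,0,0],
    [60,0,0,0,0,0,0]
  ]
}}

```text
time_s: 21.7
tool_pos: [0.4669, 0.3606, 0.0732]
tool_rot: [180.0, -0.0, 44.9]
force: [0.7, 0.5, -0.2]
grip_width: 0.06
```

Run:
```python
from h import *
o=rows();to(465.6,361.9,16,135)
```

```text
t 21.7 tcp [466.9 360.6  73.2] rot [180.   -0.   44.9] F [ 0.7  0.5 -0.2] w 60.0
tool shift x y z [-0.  -1.9 57.2] turn z rad -0.002
```

Call:
{"op": "send_rows", "data": {
  "plan": [
    [60,0,-2,35,0,0,0],
    [60,0,0,22,0,0,0],
    [16,0,0,0,0,0,0],
    [16,0,0,0,0,0,0],
    [16,0,0,0,0,0,0],
    [16,0,0,0,0,0,0],
    [16,0,0,0,0,0,0],
    [16,0,0,0,0,0,0],
    [16,0,0,-20,0,0,0],
    [16,0,0,-30,0,0,0],
    [16,0,0,-35,0,0,0],
    [16,0,0,-35,0,0,0]
  ],
  "grip_force": 50
}}

```text
time_s: 22.9
tool_pos: [0.4637, 0.3625, 0.1357]
tool_rot: [180.0, 0.1, 45.0]
force: [1.4, 0.6, -3.0]
grip_width: 0.0217
```

Run:
```python
from h import *
o=rows();to(460,-321,136,46.4)
```

```text
t 22.9 tcp [463.7 362.5 135.7] rot [1.8e+02 1.0e-01 4.5e+01] F [ 1.4  0.6 -3. ] w 21.7
tool shift x y z [-4.857e+02  4.809e+02 -3.000e-01] turn z rad 1.546
```

Call:
{"op": "send_rows", "data": {
  "plan": [
    [16,-15,20,0,0,0,0],
    [16,-25,35,0,0,0,0],
    [16,-27,38,0,0,0,0],
    [16,-27,38,0,0,0,0],
    [16,-27,38,0,0,0,0],
    [16,-27,38,0,0,0,0],
    [16,-27,38,0,0,0,0],
    [16,-27,36,0,0,0,0],
    [16,-35,25,0,0,0,0],
    [16,-35,25,0,0,0,0],
    [16,-35,25,0,0,0,0],
    [16,-20,15,0,0,0,0]
  ]
}}

```text
time_s: 24.1
tool_pos: [0.4934, -0.1345, 0.1352]
tool_rot: [-180.0, 0.1, 44.7]
force: [-0.1, 0.3, -3.7]
grip_width: 0.0214
```

Run:
```python
from h import *
o=rows();to(460,-321,136,46.4)
```

```text
t 24.1 tcp [ 493.4 -134.5  135.2] rot [-1.80e+02  1.00e-01  4.47e+01] F [-0.1  0.3 -3.7] w 21.4
tool shift x y z [-155.   109.    -0.8] turn z rad 1.541
```

Call:
{"op": "send_rows", "data": {
  "plan": [
    [16,-20,14,0,0,0,0],
    [16,-34,24,0,0,0,0],
    [16,-34,24,0,0,0,0],
    [16,-34,24,0,0,0,0],
    [16,-25,17,0,0,0,0],
    [16,-8,6,0,0,0,0],
    [16,0,0,0,0,0,0.09],
    [16,0,0,0,0,0,0.12],
    [16,0,0,0,0,0,0.13],
    [16,0,0,0,0,0,0.13],
    [16,0,0,0,0,0,0.13],
    [16,0,0,0,0,0,0.13]
  ]
}}

```text
time_s: 25.3
tool_pos: [0.4628, -0.3156, 0.1349]
tool_rot: [-179.9, 0.0, 2.9]
force: [-0.0, 0.0, -3.0]
grip_width: 0.0219
```

Call:
{"op": "send_rows", "data": {
  "plan": [
    [16,0,0,0,0,0,0.13],
    [16,0,0,0,0,0,0.13],
    [16,0,0,0,0,0,0.13],
    [16,0,0,0,0,0,0.13],
    [16,0,0,0,0,0,0.13],
    [16,0,0,0,0,0,0.11],
    [16,0,0,0,0,0,0.05],
    [16,0,0,0,0,0,0],
    [16,0,0,0,0,0,0]
  ]
}}

```text
time_s: 26.2
tool_pos: [0.4629, -0.316, 0.1351]
tool_rot: [-180.0, 0.1, -43.1]
force: [0.1, -0.1, -4.6]
grip_width: 0.0215
```

Run:
```python
from h import *
o=rows();to(460,-321,78,46.4)
I={c:env.read_camera(c) for c in K}
z=o["tool_pos"][2]-.016
q=(o["tool_pos"][0],o["tool_pos"][1],np.radians(-43.6))
for c in K:
    im=I[c][:,:,::-1].copy();cv2.imwrite(f"pics/{c}9.png",im)
    cv2.polylines(im,[cv2.convexHull(np.int32(proj(c,place(LID+[0,0,z],q))+.5))],1,(255,0,255),1)
    q2=(.460,-.321,np.radians(-43.6))
    for zz in(.062,.054):cv2.polylines(im,[np.int32(proj(c,place(np.array([[a*.14,b*.089,zz] for a,b in((1,1),(1,-1),(-1,-1),(-1,1))]),q2))+.5)],1,(0,255,255),1)
    I[c]=im
cv2.imwrite("pics/a9.png",np.hstack([cv2.resize(I["top"][180:400,330:550],(400,400)),cv2.resize(I["scene"][110:320,70:280],(400,400))]))
```

```text
t 26.2 tcp [ 462.9 -316.   135.1] rot [-1.80e+02  1.00e-01 -4.31e+01] F [ 0.1 -0.1 -4.6] w 21.5
tool shift x y z [ 1.3  5.6 57.1] turn z rad 0.008
```

View pics/a9.png

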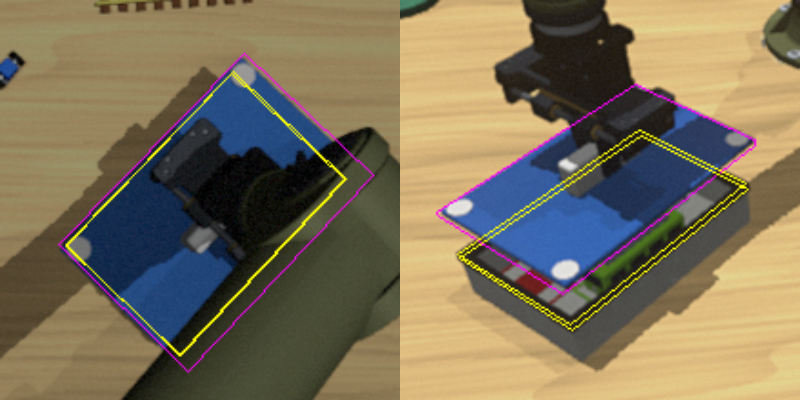

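Run:
```python
from h import *
q0=(.46,-.321,np.radians(-43.6));FL=box(.28,.178,.054,.062)
for th in(35,45,60,75):
    M={}
    for c,(l,t,r,b) in(("top",(355,212,530,385)),("scene",(95,170,262,302))):
        v=cv2.cvtColor(cv2.imread(f"pics/{c}7.png"),cv2.COLOR_BGR2HSV)[...,2];m=np.zeros_like(v);m[t:b,l:r]=(v[t:b,l:r]<th)
        n,L,s,_=cv2.connectedComponentsWithStats(m);M[c]=L==1+np.argmax(s[1:,4])
    print(th,"flat top",fit(FL,{"top":M["top"]},q0),"box scene",fit(RIM,{"scene":M["scene"]},q0),"box both",fit(RIM,M,q0))
I=cv2.imread("pics/top7.png")[:,:,::-1].copy()
# lid held: blue fit in scene/top
T={c:cv2.imread(f"pics/{c}9.png")[:,:,::-1].copy() for c in K}
m=col(T["scene"],[100,90,30],[130,255,255],(85,145,270,260));print("lid held, scene",fit(LID,{"scene":m},(.463,-.316,np.radians(-43.6)),.119))
```

```text
35 flat top (array([ 460.3, -319.4,  -43.6]), np.float64(0.018)) box scene (array([ 296.1, -305.5,   13. ]), np.float64(1.0)) box both (array([ 460.7, -320.3,  -43.7]), np.float64(1.015))
45 flat top (array([ 460. , -319.7,  -43.7]), np.float64(0.023)) box scene (array([ 447.1, -270.7,   -9.9]), np.float64(0.899)) box both (array([ 460.5, -320.8,  -43.6]), np.float64(0.919))
60 flat top (array([ 459.8, -319.6,  -43.8]), np.float64(0.038)) box scene (array([ 416.2, -332.3,  -43.8]), np.float64(0.195)) box both (array([ 459.6, -320.4,  -43.8]), np.float64(0.244))
75 flat top (array([ 459.7, -319.6,  -43.8]), np.float64(0.061)) box scene (array([ 419. , -331.6,  -43.5]), np.float64(0.181)) box both (array([ 459.7, -320.1,  -43.7]), np.float64(0.248))
lid held, scene (array([ 455.8, -315.5,  -42.7]), np.float64(0.098))
```

Call:
{"op": "send_rows", "data": {
  "plan": [
    [16,0,4,15,0,0,0.008],
    [16,0,0,20,0,0,0],
    [16,0,0,14,0,0,0],
    [16,0,0,5,0,0,0],
    [16,0,0,0,0,0,0],
    [16,0,0,0,0,0,0]
  ]
}}

```text
time_s: 26.9
tool_pos: [0.4603, -0.3204, 0.0819]
tool_rot: [180.0, -0.0, -43.7]
force: [-1.1, 0.7, -3.2]
grip_width: 0.0213
```

Run:
```python
from h import *
o=rows();to(460.2,-319.5,78,46.4)
```

```text
t 26.9 tcp [ 460.3 -320.4   81.9] rot [180.   -0.  -43.7] F [-1.1  0.7 -3.2] w 21.3
tool shift x y z [-0.7 -0.6  3.9] turn z rad -0.002
```

Call:
{"op": "send_rows", "data": {
  "plan": [
    [16,0,0,1.5,0,0,0],
    [16,0,0,1.5,0,0,0],
    [16,0,0,0,0,0,0],
    [16,0,0,0,0,0,0]
  ]
}}

```text
time_s: 27.3
tool_pos: [0.4602, -0.3199, 0.0787]
tool_rot: [-180.0, -0.0, -43.7]
force: [0.1, -0.5, -4.0]
grip_width: 0.0217
```

Call:
{"op": "send_rows", "data": {
  "plan": [
    [16,0,0,1,0,0,0],
    [16,0,0,0,0,0,0],
    [16,0,0,0.7,0,0,0],
    [16,0,0,0,0,0,0]
  ]
}}

```text
time_s: 27.7
tool_pos: [0.4602, -0.32, 0.0783]
tool_rot: [-179.9, 0.0, -43.7]
force: [-3.9, 4.0, 10.2]
grip_width: 0.0216
```

Contact made (+10 N). Letting go and rising.

Call:
{"op": "send_rows", "data": {
  "plan": [
    [16,0,0,-0.7,0,0,0],
    [34,0,0,0,0,0,0],
    [34,0,0,0,0,0,0],
    [34,0,0,0,0,0,0],
    [34,0,0,-25,0,0,0],
    [34,0,0,-40,0,0,0],
    [34,0,0,-40,0,0,0],
    [0,0,0,0,0,0,0],
    [0,0,0,0,0,0,0],
    [0,0,0,0,0,0,0],
    [0,0,0,0,0,0,0]
  ],
  "grip_force": 30
}}

```text
time_s: 28.8
tool_pos: [0.4593, -0.3194, 0.1812]
tool_rot: [179.9, 0.1, -43.7]
force: [-0.7, -0.7, -0.3]
grip_width: 0.0102
```

```bash
cat > p.py <<'E'
from h import *
T=np.radians(-43.6);c,s=np.cos(T),np.sin(T)
C=[(460.2+c*a-s*b,-319.5+s*a+c*b) for a,b in((131,80),(131,-80),(-131,-80),(-131,80))]
if __name__=="__main__":
    rows()
    for x,y in C:print(round(x),round(y),"r",round(np.hypot(x,y)));to(x,y,80)
E
python3 p.py
python3 - <<'E'
from h import *
I={c:env.read_camera(c) for c in K}
q=(.4602,-.3195,np.radians(-43.6))
for c in K:
    im=I[c][:,:,::-1].copy();cv2.imwrite(f"pics/{c}10.png",im)
    cv2.polylines(im,[cv2.convexHull(np.int32(proj(c,place(LID+[0,0,.062],q))+.5))],1,(255,0,255),1)
    I[c]=im
cv2.imwrite("pics/a10.png",np.hstack([cv2.resize(I["top"][180:400,330:550],(400,400)),cv2.resize(I["scene"][130:330,70:270],(400,400))]))
E
```

```text
t 28.8 tcp [ 459.3 -319.4  181.2] rot [ 1.799e+02  1.000e-01 -4.370e+01] F [-0.7 -0.7 -0.3] w 10.2
610 -352 r 704
tool shift x y z [131.5 -80.8 101.2] turn z rad 0.0
500 -468 r 685
tool shift x y z [131.9  79.2 101.2] turn z rad 0.0
310 -287 r 423
tool shift x y z [-130.1   79.8  101.2] turn z rad 0.0
421 -171 r 454
tool shift x y z [-130.5  -80.2  101.2] turn z rad 0.0
```

View pics/a10.png

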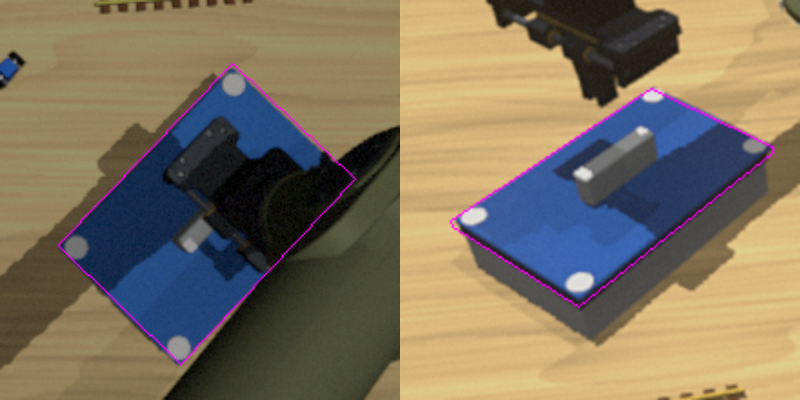

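The lid lies exactly on the model outline in both views, released. Now corner 0.

Call:
{"op": "send_rows", "data": {
  "plan": [
    [0,33,-20,0,0,0,0],
    [0,33,-20,20,0,0,0],
    [0,33,-20,20,0,0,0],
    [0,32,-20,20,0,0,0],
    [0,0,0,30,0,0,0],
    [0,0,0,10,0,0,0],
    [0,0,0,0,0,0,0],
    [0,0,0,0,0,0,0]
  ]
}}

```text
time_s: 29.7
tool_pos: [0.6095, -0.3534, 0.0837]
tool_rot: [-180.0, -0.1, -43.8]
force: [0.2, -0.4, 0.2]
grip_width: 0.0004
```

```bash
python3 p.py
```

```text
t 29.7 tcp [ 609.5 -353.4   83.7] rot [-1.80e+02 -1.00e-01 -4.38e+01] F [ 0.2 -0.4  0.2] w 0.4
610 -352 r 704
tool shift x y z [-0.5 -1.6  3.7] turn z rad 0.0
500 -468 r 685
tool shift x y z [  0.  158.4   3.7] turn z rad 0.0
310 -287 r 423
tool shift x y z [-262.   159.3    3.7] turn z rad 0.0
421 -171 r 454
tool shift x y z [-262.5   -0.7    3.7] turn z rad 0.0
```

Call:
{"op": "send_rows", "data": {
  "plan": [
    [0,0,0,7,0,0,0],
    [0,0,0,5,0,0,0],
    [0,0,0,2,0,0,0],
    [0,0,0,2,0,0,0],
    [0,0,0,2,0,0,0],
    [0,0,0,1,0,0,0],
    [0,0,0,0,0,0,0],
    [0,0,0,0,0,0,0]
  ]
}}

```text
time_s: 30.5
tool_pos: [0.6106, -0.3527, 0.0662]
tool_rot: [-179.9, -0.1, -43.7]
force: [-2.8, 2.1, 9.9]
grip_width: 0.0007
```

Call:
{"op": "send_rows", "data": {
  "plan": [
    [0,0,0,1,0,0,0],
    [0,0,0,1,0,0,0],
    [0,0,0,1,0,0,0],
    [0,0,0,0.5,0,0,0],
    [0,0,0,0,0,0,0],
    [0,0,0,0,0,0,0]
  ]
}}

```text
time_s: 31.1
tool_pos: [0.6108, -0.3527, 0.0639]
tool_rot: [-179.9, -0.1, -43.7]
force: [-3.1, 3.7, 16.2]
grip_width: 0.0003
```

Call:
{"op": "send_rows", "data": {
  "plan": [
    [0,0,0,0.6,0,0,0],
    [0,0,0,0,0,0,0],
    [0,0,0,0,0,0,0]
  ]
}}

```text
time_s: 31.4
tool_pos: [0.6108, -0.3527, 0.0639]
tool_rot: [-179.8, -0.1, -43.7]
force: [-4.7, 3.5, 17.8]
grip_width: 0.0003
```

Corner 0 is at its stop (z 63.9 mm, unchanged as the force rose to 17.8 N). Now corner 1.

Call:
{"op": "send_rows", "data": {
  "plan": [
    [0,0,0,-20,0,0,0],
    [0,0,40,0,0,0,0],
    [0,0,40,0,0,0,0],
    [0,0,40,0,0,0,0],
    [0,0,39,0,0,0,0],
    [0,0,0,5,0,0,0],
    [0,0,0,3,0,0,0],
    [0,0,0,2,0,0,0],
    [0,0,0,2,0,0,0],
    [0,0,0,2,0,0,0],
    [0,0,0,0,0,0,0],
    [0,0,0,0,0,0,0]
  ]
}}

```text
time_s: 32.6
tool_pos: [0.5006, -0.4673, 0.0665]
tool_rot: [179.9, -0.0, -43.6]
force: [-2.8, -1.0, 5.9]
grip_width: 0.0007
```

```bash
python3 p.py
```

```text
t 32.6 tcp [ 500.6 -467.3   66.5] rot [179.9  -0.  -43.6] F [-2.8 -1.   5.9] w 0.7
610 -352 r 704
tool shift x y z [  -0.2 -159.1  -13.5] turn z rad 0.0
500 -468 r 685
tool shift x y z [ -0.1   0.9 -13.5] turn z rad 0.0
310 -287 r 423
tool shift x y z [-262.1    0.9  -13.5] turn z rad 0.0
421 -171 r 454
tool shift x y z [-262.2 -159.1  -13.5] turn z rad 0.0
```

Call:
{"op": "send_rows", "data": {
  "plan": [
    [0,0,0,1,0,0,0],
    [0,0,0,1,0,0,0],
    [0,0,0,1,0,0,0],
    [0,0,0,0.5,0,0,0],
    [0,0,0,0,0,0,0],
    [0,0,0,0,0,0,0]
  ]
}}

```text
time_s: 33.2
tool_pos: [0.5007, -0.4673, 0.0637]
tool_rot: [180.0, -0.0, -43.6]
force: [-4.3, 1.3, 9.9]
grip_width: 0.0005
```

Call:
{"op": "send_rows", "data": {
  "plan": [
    [0,0,0,0.6,0,0,0],
    [0,0,0,0,0,0,0],
    [0,0,0,0,0,0,0]
  ]
}}

```text
time_s: 33.5
tool_pos: [0.5007, -0.4673, 0.0637]
tool_rot: [180.0, -0.0, -43.6]
force: [-4.1, 0.7, 13.6]
grip_width: 0.0007
```

Call:
{"op": "send_rows", "data": {
  "plan": [
    [0,0,0,0.7,0,0,0],
    [0,0,0,0.4,0,0,0],
    [0,0,0,0,0,0,0],
    [0,0,0,0,0,0,0]
  ]
}}

```text
time_s: 33.9
tool_pos: [0.5008, -0.4674, 0.0635]
tool_rot: [-180.0, -0.0, -43.6]
force: [-6.0, 3.7, 17.4]
grip_width: 0.0001
```

Call:
{"op": "send_rows", "data": {
  "plan": [
    [0,0,0,-22,0,0,0],
    [0,-37,0,0,0,0,0],
    [0,-37,0,0,0,0,0],
    [0,-37,0,0,0,0,0],
    [0,-37,0,0,0,0,0],
    [0,-37,0,0,0,0,0],
    [0,-37,-2,0,0,0,0],
    [0,-36,-2,0,0,0,0],
    [0,0,0,5,0,0,0],
    [0,0,0,3,0,0,0],
    [0,0,0,2,0,0,0],
    [0,0,0,0,0,0,0]
  ]
}}

```text
time_s: 35.1
tool_pos: [0.3207, -0.2924, 0.0723]
tool_rot: [179.6, 0.3, -43.8]
force: [0.2, 0.2, 0.1]
grip_width: 0.0005
```

```bash
python3 p.py | sed -n '1p;6,7p'
```

```text
t 35.1 tcp [ 320.7 -292.4   72.3] rot [179.6   0.3 -43.8] F [0.2 0.2 0.1] w 0.5
310 -287 r 423
tool shift x y z [-11.3   3.5  -7.7] turn z rad 0.0
```

Call:
{"op": "send_rows", "data": {
  "plan": [
    [0,0,3,2,0,0,0],
    [0,0,0,2,0,0,0],
    [0,0,0,2,0,0,0],
    [0,0,0,2,0,0,0],
    [0,0,0,1,0,0,0],
    [0,0,0,0,0,0,0],
    [0,0,0,0,0,0,0]
  ]
}}

```text
time_s: 35.8
tool_pos: [0.3186, -0.2947, 0.0642]
tool_rot: [179.8, 0.3, -43.9]
force: [-1.3, 1.3, 8.7]
grip_width: 0.0005
```

Call:
{"op": "send_rows", "data": {
  "plan": [
    [0,0,0,0.7,0,0,0],
    [0,0,0,0.5,0,0,0],
    [0,0,0,0,0,0,0],
    [0,0,0,0,0,0,0]
  ]
}}

```text
time_s: 36.2
tool_pos: [0.3186, -0.2947, 0.0636]
tool_rot: [179.8, 0.3, -43.9]
force: [-4.5, 4.2, 17.3]
grip_width: 0.0004
```

```bash
python3 p.py | sed -n '1p;6,9p'
```

```text
t 36.2 tcp [ 318.6 -294.7   63.6] rot [179.8   0.3 -43.9] F [-4.5  4.2 17.3] w 0.4
310 -287 r 423
tool shift x y z [-11.3   0.3 -16.4] turn z rad 0.0
421 -171 r 454
tool shift x y z [ -12.1 -159.7  -16.4] turn z rad 0.0
```

Call:
{"op": "send_rows", "data": {
  "plan": [
    [0,2,0,-22,0,0,0],
    [0,2,-30,0,0,0,0],
    [0,0,-40,0,0,0,0],
    [0,0,-40,0,0,0,0],
    [0,-7,-40,0,0,0,0],
    [0,-7,-10,0,0,0,0],
    [0,0,0,5,0,0,0],
    [0,0,0,3,0,0,0],
    [0,0,0,2,0,0,0],
    [0,0,0,0,0,0,0],
    [0,0,0,0,0,0,0]
  ]
}}

```text
time_s: 37.3
tool_pos: [0.422, -0.1719, 0.0747]
tool_rot: [-180.0, 0.2, -43.9]
force: [-0.9, -0.2, 0.5]
grip_width: 0.0005
```

```bash
python3 p.py | sed -n '1p;6,9p'
```

```text
t 37.3 tcp [ 422.  -171.9   74.7] rot [-180.     0.2  -43.9] F [-0.9 -0.2  0.5] w 0.5
310 -287 r 423
tool shift x y z [ -0.8 160.6  -5.3] turn z rad 0.0
421 -171 r 454
tool shift x y z [-1.6  0.6 -5.3] turn z rad 0.0
```

Call:
{"op": "send_rows", "data": {
  "plan": [
    [0,0,0,3,0,0,0],
    [0,0,0,2,0,0,0],
    [0,0,0,2,0,0,0],
    [0,0,0,2,0,0,0],
    [0,0,0,1.5,0,0,0],
    [0,0,0,1,0,0,0],
    [0,0,0,0,0,0,0],
    [0,0,0,0,0,0,0]
  ]
}}

```text
time_s: 38.1
tool_pos: [0.4226, -0.171, 0.0636]
tool_rot: [-180.0, 0.2, -43.8]
force: [-1.4, -0.6, 5.2]
grip_width: 0.001
```

Call:
{"op": "send_rows", "data": {
  "plan": [
    [0,0,0,0.7,0,0,0],
    [0,0,0,0.7,0,0,0],
    [0,0,0,0.5,0,0,0],
    [0,0,0,0,0,0,0],
    [0,0,0,0,0,0,0]
  ]
}}

```text
time_s: 38.6
tool_pos: [0.4227, -0.171, 0.063]
tool_rot: [-179.9, 0.3, -43.8]
force: [-7.0, 2.1, 20.1]
grip_width: 0.0004
```

All four have reached a stop. A second round will verify they stayed home, corner 0 first.

Call:
{"op": "send_rows", "data": {
  "plan": [
    [0,0,0,-22,0,0,0],
    [0,44,0,0,0,0,0],
    [0,44,0,0,0,0,0],
    [0,44,0,0,0,0,0],
    [0,44,0,0,0,0,0],
    [0,44,0,0,0,0,0],
    [0,40,0,0,0,0,0],
    [0,0,0,15,0,0,0],
    [0,0,0,4,0,0,0],
    [0,0,0,2,0,0,0],
    [0,0,0,0,0,0,0],
    [0,0,0,0,0,0,0]
  ]
}}

```text
time_s: 39.8
tool_pos: [0.6104, -0.3527, 0.0634]
tool_rot: [180.0, -0.1, -43.8]
force: [0.6, -3.9, 6.1]
grip_width: 0.0005
```

Call:
{"op": "send_rows", "data": {
  "plan": [
    [0,0,0,0.7,0,0,0],
    [0,0,0,0.5,0,0,0],
    [0,0,0,0,0,0,0],
    [0,0,0,0,0,0,0],
    [0,0,0,-18,0,0,0],
    [0,0,40,0,0,0,0],
    [0,0,40,0,0,0,0],
    [0,0,40,0,0,0,0],
    [0,0,39,0,0,0,0],
    [0,0,0,12,0,0,0],
    [0,0,0,6,0,0,0],
    [0,0,0,0,0,0,0]
  ]
}}

```text
time_s: 41.0
tool_pos: [0.4973, -0.4675, 0.0632]
tool_rot: [179.8, 0.2, -43.9]
force: [-9.7, -1.6, 16.0]
grip_width: 0.0005
```

Call:
{"op": "send_rows", "data": {
  "plan": [
    [0,0,0,0.6,0,0,0],
    [0,0,0,0,0,0,0],
    [0,0,0,0,0,0,0]
  ]
}}

```text
time_s: 41.3
tool_pos: [0.4974, -0.4675, 0.0631]
tool_rot: [179.8, 0.2, -43.8]
force: [-9.4, -0.6, 17.5]
grip_width: 0.0002
```

Call:
{"op": "send_rows", "data": {
  "plan": [
    [0,0,0,-22,0,0,0],
    [0,-36,0,0,0,0,0],
    [0,-36,0,0,0,0,0],
    [0,-36,0,0,0,0,0],
    [0,-36,0,0,0,0,0],
    [0,-36,0,0,0,0,0],
    [0,-36,0,0,0,0,0],
    [0,-33,0,0,0,0,0],
    [0,0,0,0,0,0,0],
    [0,0,0,12,0,0,0],
    [0,0,0,5,0,0,0],
    [0,0,0,0,0,0,0]
  ]
}}

```text
time_s: 42.5
tool_pos: [0.322, -0.2946, 0.065]
tool_rot: [179.9, 0.4, -43.7]
force: [-0.5, -0.5, 0.3]
grip_width: 0.0005
```

```bash
python3 p.py | sed -n '1p;6,9p'
```

```text
t 42.5 tcp [ 322.  -294.6   65. ] rot [179.9   0.4 -43.7] F [-0.5 -0.5  0.3] w 0.5
310 -287 r 423
tool shift x y z [-13.7   2.8 -15. ] turn z rad 0.0
421 -171 r 454
tool shift x y z [ -14.1 -157.2  -15. ] turn z rad 0.0
```

Call:
{"op": "send_rows", "data": {
  "plan": [
    [0,-2,2,1,0,0,0],
    [0,0,0,1,0,0,0],
    [0,0,0,0.8,0,0,0],
    [0,0,0,0,0,0,0],
    [0,0,0,0,0,0,0]
  ]
}}

```text
time_s: 43.0
tool_pos: [0.3191, -0.2957, 0.0633]
tool_rot: [180.0, 0.3, -43.8]
force: [-1.6, 0.9, 5.3]
grip_width: 0.0004
```

Call:
{"op": "send_rows", "data": {
  "plan": [
    [0,0,0,0.8,0,0,0],
    [0,0,0,0.6,0,0,0],
    [0,0,0,0,0,0,0],
    [0,0,0,0,0,0,0]
  ]
}}

```text
time_s: 43.4
tool_pos: [0.3191, -0.2957, 0.063]
tool_rot: [-180.0, 0.4, -43.8]
force: [-7.1, 4.3, 20.2]
grip_width: 0.0004
```

Call:
{"op": "send_rows", "data": {
  "plan": [
    [0,2,0,-20,0,0,0],
    [0,2,-30,0,0,0,0],
    [0,0,-40,0,0,0,0],
    [0,0,-40,0,0,0,0],
    [0,-7,-40,0,0,0,0],
    [0,-7,-9,0,0,0,0],
    [0,0,0,0,0,0,0],
    [0,0,0,12,0,0,0],
    [0,0,0,6,0,0,0],
    [0,0,0,1.5,0,0,0],
    [0,0,0,0,0,0,0],
    [0,0,0,0,0,0,0]
  ]
}}

```text
time_s: 44.6
tool_pos: [0.4217, -0.1746, 0.0631]
tool_rot: [-180.0, 0.4, -43.9]
force: [-4.9, 1.6, 13.3]
grip_width: 0.0003
```

All four corners read 63.0–63.4 mm. Retreating for the final check.

Call:
{"op": "send_rows", "data": {
  "plan": [
    [0,0,0,-40,0,0,0],
    [0,0,0,-45,0,0,0],
    [0,0,0,-45,0,0,0],
    [0,10,-45,0,0,0,0],
    [0,10,-45,0,0,0,0],
    [0,10,-45,0,0,0,0],
    [0,10,-45,0,0,0,0],
    [0,0,0,0,0,0,0]
  ]
}}

```text
time_s: 45.4
tool_pos: [0.58, -0.0667, 0.1896]
tool_rot: [179.8, 0.2, -43.4]
force: [-1.5, 0.7, -0.4]
grip_width: 0.0004
```

Run:
```python
from h import *
rows()
I={c:env.read_camera(c) for c in K};q=(.4602,-.3195,np.radians(-43.6))
mt=col(I["top"],*B,(350,205,540,390));print("lid",fit(LID,{"top":mt},q,.055))
for c in K:
    im=I[c][:,:,::-1].copy()
    for M in(LID,BAR):cv2.polylines(im,[cv2.convexHull(np.int32(proj(c,place(M+[0,0,.055],q))+.5))],1,(255,0,255),1)
    I[c]=im
cv2.imwrite("pics/a11.png",np.hstack([cv2.resize(I["top"][100:400,140:560],(420,300)),cv2.resize(I["scene"][150:330,70:270],(333,300))]))
```

```text
t 45.4 tcp [580.  -66.7 189.6] rot [179.8   0.2 -43.4] F [-1.5  0.7 -0.4] w 0.4
lid (array([ 414.8, -316.5,  -43.8]), np.float64(0.044))
```

View pics/a11.png

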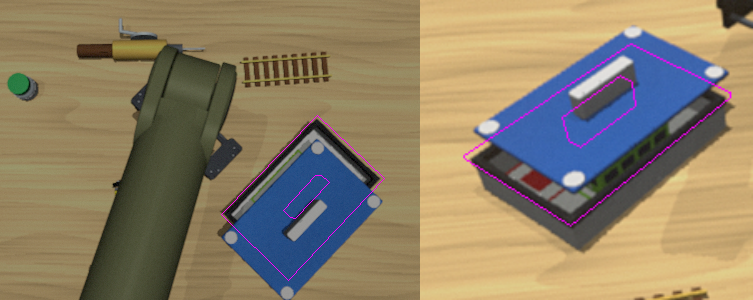

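The last picture shows the lid was knocked about 45 mm aside just now (the announced disturbance); it is still flat, at about (415,-316). I'll regrasp it and lay it back.

Run:
```python
from h import *
I=env.read_camera("top");q=(.415,-.3165,np.radians(-43.8))
mt=col(I,*B,(350,205,540,398));f=fit(LID,{"top":mt},q,.055);print("lid",f)
m=col(env.read_camera("scene"),[100,90,30],[130,255,255],(85,150,290,280));print("scene",fit(LID,{"scene":m},q,.055))
to(f[0][0],f[0][1],150,f[0][2]+90)
```

```text
lid (array([ 414.9, -316.7,  -43.8]), np.float64(0.041))
scene (array([ 408. , -318.4,  -43.6]), np.float64(0.047))
tool shift x y z [ 53.1 285.7  42.1] turn z rad -0.003
```

Call:
{"op": "send_rows", "data": {
  "plan": [
    [60,8,40,0,0,0,0],
    [60,8,42,0,0,0,0],
    [60,8,42,0,0,0,0],
    [60,8,42,0,0,0,0],
    [60,8,42,0,0,0,0],
    [60,8,42,0,0,0,0],
    [60,5,36,0,0,0,0],
    [60,0,0,30,0,0,0],
    [60,0,0,12,0,0,0],
    [60,0,0,0,0,0,0]
  ]
}}

```text
time_s: 46.6
tool_pos: [0.4145, -0.3138, 0.1482]
tool_rot: [-179.9, 0.5, -43.9]
force: [-0.2, 0.3, 0.2]
grip_width: 0.0596
```

Run:
```python
from h import *
rows();to(414.9,-316.7,72,46.2)
```

```text
t 46.6 tcp [ 414.5 -313.8  148.2] rot [-179.9    0.5  -43.9] F [-0.2  0.3  0.2] w 59.6
tool shift x y z [ 2.3  1.8 76.2] turn z rad -0.002
```

Call:
{"op": "send_rows", "data": {
  "plan": [
    [60,2,2,30,0.006,0.006,0],
    [60,0,0,32,0,0,0],
    [60,0,0,14,0,0,0],
    [60,0,0,0,0,0,0],
    [16,0,0,0,0,0,0],
    [16,0,0,0,0,0,0],
    [16,0,0,0,0,0,0],
    [16,0,0,0,0,0,0],
    [16,0,0,0,0,0,0],
    [16,0,0,0,0,0,0]
  ],
  "grip_force": 50
}}

```text
time_s: 47.6
tool_pos: [0.4163, -0.3178, 0.0739]
tool_rot: [-179.7, -0.1, -43.8]
force: [-1.7, -0.6, 1.9]
grip_width: 0.0216
```

Run:
```python
from h import *
rows();to(460.2,-319.5,90,46.4)
```

```text
t 47.6 tcp [ 416.3 -317.8   73.9] rot [-1.797e+02 -1.000e-01 -4.380e+01] F [-1.7 -0.6  1.9] w 21.6
tool shift x y z [ 32.9 -29.2 -16.1] turn z rad -0.004
```

Call:
{"op": "send_rows", "data": {
  "plan": [
    [16,0,0,-10,0,0,0],
    [16,0,0,-10,0,0,0],
    [16,11,-9,0,0,0,0],
    [16,12,-10,0,0,0,0],
    [16,11,-10,0,0,0,0],
    [16,0,0,0,0,0,0],
    [16,0,0,0,0,0,0]
  ]
}}

```text
time_s: 48.3
tool_pos: [0.4604, -0.32, 0.094]
tool_rot: [-179.7, -0.0, -43.8]
force: [-0.3, -0.8, -2.9]
grip_width: 0.0216
```

Run:
```python
from h import *
rows();to(460.2,-319.5,72,46.4)
I=env.read_camera("scene")
m=col(I,[100,90,30],[130,255,255],(85,150,270,290));print("scene fit z75",fit(LID,{"scene":m},(.46,-.3195,-.76),.075))
im=I[:,:,::-1].copy()
cv2.imwrite("pics/a12.png",cv2.resize(im[130:330,70:270],(400,400)))
```

```text
t 48.3 tcp [ 460.4 -320.    94. ] rot [-179.7   -0.   -43.8] F [-0.3 -0.8 -2.9] w 21.6
tool shift x y z [-0.5 -0.2 22. ] turn z rad -0.003
scene fit z75 (array([ 453.9, -319.4,  -43.8]), np.float64(0.093))
```

View pics/a12.png

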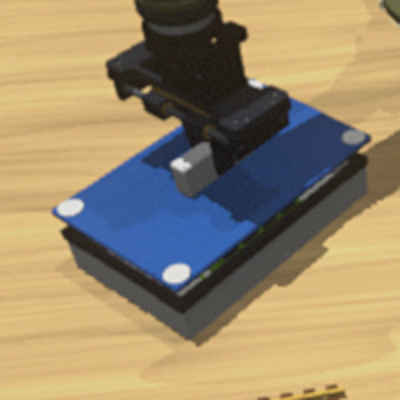

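The lid is held level over the tub. Lowering it.

Call:
{"op": "send_rows", "data": {
  "plan": [
    [16,1.5,0,9,0,0,0],
    [16,0,0,7,0,0,0],
    [16,0,0,2,0,0,0],
    [16,0,0,1.5,0,0,0],
    [16,0,0,0,0,0,0],
    [16,0,0,0,0,0,0]
  ]
}}

```text
time_s: 48.95
tool_pos: [0.4623, -0.3211, 0.0744]
tool_rot: [-179.6, -0.1, -43.8]
force: [-0.1, -0.1, -3.7]
grip_width: 0.0215
```

Call:
{"op": "send_rows", "data": {
  "plan": [
    [16,0,0,0.8,0,0,0],
    [16,0,0,0.8,0,0,0],
    [16,0,0,0,0,0,0],
    [16,0,0,0,0,0,0]
  ]
}}

```text
time_s: 49.35
tool_pos: [0.4625, -0.3211, 0.0739]
tool_rot: [-179.6, -0.1, -43.8]
force: [-2.8, 2.8, 7.3]
grip_width: 0.0217
```

Seated (contact +7 N). Release, rise, then press the four corners once more after the re-lay.

Call:
{"op": "send_rows", "data": {
  "plan": [
    [34,0,0,0,0,0,0],
    [34,0,0,0,0,0,0],
    [34,0,0,0,0,0,0],
    [34,0,0,-25,0,0,0],
    [34,0,0,-40,0,0,0],
    [0,0,0,0,0,0,0],
    [0,44,-26,0,0,0,0],
    [0,44,-27,0,0,0,0],
    [0,43,-27,0,0,0,0],
    [0,0,0,30,0,0,0],
    [0,0,0,30,0,0,0],
    [0,0,0,10,0,0,0]
  ],
  "grip_force": 30
}}

```text
time_s: 50.55
tool_pos: [0.6071, -0.3519, 0.064]
tool_rot: [-179.7, 0.3, -43.8]
force: [-0.3, 1.2, -0.8]
grip_width: 0.0009
```

Call:
{"op": "send_rows", "data": {
  "plan": [
    [0,0,0,2,0,0,0],
    [0,0,0,1,0,0,0],
    [0,0,0,1,0,0,0],
    [0,0,0,0,0,0,0],
    [0,0,0,0,0,0,0]
  ]
}}

```text
time_s: 51.05
tool_pos: [0.6091, -0.3533, 0.0654]
tool_rot: [-179.6, -0.1, -43.8]
force: [-0.7, -0.2, -0.1]
grip_width: 0.0003
```

```bash
python3 p.py | sed -n '1,5p'
```

```text
t 51.05 tcp [ 609.1 -353.3   65.4] rot [-1.796e+02 -1.000e-01 -4.380e+01] F [-0.7 -0.2 -0.1] w 0.3
610 -352 r 704
tool shift x y z [ -0.2  -1.7 -14.6] turn z rad 0.0
500 -468 r 685
tool shift x y z [  0.4 158.3 -14.6] turn z rad 0.0
```

Call:
{"op": "send_rows", "data": {
  "plan": [
    [0,0,0,1,0,0,0],
    [0,0,0,1,0,0,0],
    [0,0,0,1,0,0,0],
    [0,0,0,1,0,0,0],
    [0,0,0,0,0,0,0],
    [0,0,0,0,0,0,0]
  ]
}}

```text
time_s: 51.65
tool_pos: [0.6091, -0.3532, 0.0633]
tool_rot: [-179.5, -0.1, -43.8]
force: [-3.9, 2.9, 13.2]
grip_width: 0.0003
```

Call:
{"op": "send_rows", "data": {
  "plan": [
    [0,0,0,0.4,0,0,0],
    [0,0,0,0,0,0,0],
    [0,0,0,-20,0,0,0],
    [0,0,40,0,0,0,0],
    [0,0,40,0,0,0,0],
    [0,0,40,0,0,0,0],
    [0,0,38,0,0,0,0],
    [0,0,0,0,0,0,0],
    [0,0,0,12,0,0,0],
    [0,0,0,7,0,0,0],
    [0,0,0,0,0,0,0],
    [0,0,0,0,0,0,0]
  ]
}}

```text
time_s: 52.85
tool_pos: [0.5, -0.4673, 0.063]
tool_rot: [-179.6, -0.1, -43.7]
force: [-6.8, 3.0, 20.5]
grip_width: 0.0007
```

Call:
{"op": "send_rows", "data": {
  "plan": [
    [0,0,0,-22,0,0,0],
    [0,-36,0,0,0,0,0],
    [0,-36,0,0,0,0,0],
    [0,-36,0,0,0,0,0],
    [0,-36,0,0,0,0,0],
    [0,-36,0,0,0,0,0],
    [0,-36,0,0,0,0,0],
    [0,-36,0,0,0,0,0],
    [0,0,0,0,0,0,0],
    [0,0,0,12,0,0,0],
    [0,0,0,6,0,0,0],
    [0,0,0,0,0,0,0]
  ]
}}

```text
time_s: 54.05
tool_pos: [0.322, -0.2965, 0.0638]
tool_rot: [-179.8, 0.1, -43.8]
force: [-0.6, 0.5, 0.5]
grip_width: -0.0002
```

Call:
{"op": "send_rows", "data": {
  "plan": [
    [0,0,0,1,0,0,0],
    [0,0,0,1,0,0,0],
    [0,0,0,0.8,0,0,0],
    [0,0,0,0,0,0,0],
    [0,0,0,0,0,0,0]
  ]
}}

```text
time_s: 54.55
tool_pos: [0.3217, -0.2972, 0.063]
tool_rot: [-179.7, 0.2, -43.9]
force: [-5.4, 5.6, 20.5]
grip_width: 0.0006
```

Call:
{"op": "send_rows", "data": {
  "plan": [
    [0,2,0,-20,0,0,0],
    [0,0,-30,0,0,0,0],
    [0,0,-40,0,0,0,0],
    [0,0,-40,0,0,0,0],
    [0,-8,-40,0,0,0,0],
    [0,-8,-9,0,0,0,0],
    [0,0,0,0,0,0,0],
    [0,0,0,12,0,0,0],
    [0,0,0,6,0,0,0],
    [0,0,0,1.8,0,0,0],
    [0,0,0,0,0,0,0],
    [0,0,0,0,0,0,0]
  ]
}}

```text
time_s: 55.75
tool_pos: [0.421, -0.1736, 0.0633]
tool_rot: [-179.7, 0.2, -44.0]
force: [-3.2, 1.5, 7.6]
grip_width: 0.0005
```

Call:
{"op": "send_rows", "data": {
  "plan": [
    [0,0,0,0.7,0,0,0],
    [0,0,0,0.4,0,0,0],
    [0,0,0,0,0,0,0],
    [0,0,0,0,0,0,0],
    [0,0,0,-20,0,0,0],
    [0,0,0,-45,0,0,0],
    [0,0,0,-45,0,0,0],
    [0,10,-45,0,0,0,0],
    [0,10,-45,0,0,0,0],
    [0,10,-45,0,0,0,0],
    [0,10,-45,0,0,0,0],
    [0,0,0,0,0,0,0]
  ]
}}

```text
time_s: 56.95
tool_pos: [0.5789, -0.0658, 0.1707]
tool_rot: [-179.8, 0.0, -43.4]
force: [-0.2, 1.4, -0.4]
grip_width: 0.0002
```

Run:
```python
from h import *
rows()
I={c:env.read_camera(c) for c in K};q=(.4602,-.3195,np.radians(-43.6))
mt=col(I["top"],*B,(350,205,540,390));print("lid",fit(LID,{"top":mt},q,.055))
for c in K:
    im=I[c][:,:,::-1].copy()
    for M in(LID,BAR):cv2.polylines(im,[cv2.convexHull(np.int32(proj(c,place(M+[0,0,.055],q))+.5))],1,(255,0,255),1)
    I[c]=im
cv2.imwrite("pics/a13.png",np.hstack([cv2.resize(I["top"][100:400,140:560],(420,300)),cv2.resize(I["scene"][150:330,70:270],(333,300))]))
```

```text
t 56.95 tcp [578.9 -65.8 170.7] rot [-179.8    0.   -43.4] F [-0.2  1.4 -0.4] w 0.2
lid (array([ 461.6, -318.8,  -43.8]), np.float64(0.042))
```

View pics/a13.png

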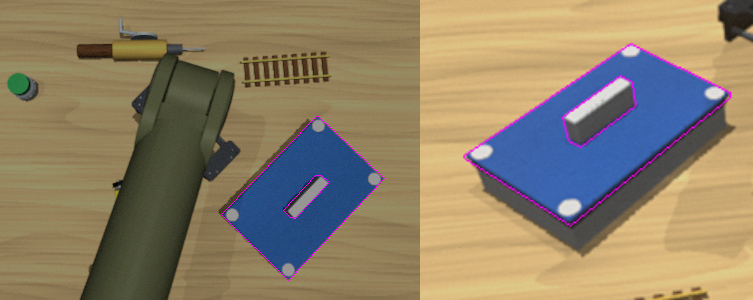

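The lid matches the home-height outline in both views (within 2 mm), the robot is clear, and the bystanders are unmoved.

```bash
python3 -c "
from cell import env
print(env.sign_off())"
```

```text
the job is handed in; nothing more can be done
None
```

The tram kit is packed and handed in at about 57 s. The tram, the blue wheelset (the largest of the look-alikes) and the yellow wheelset (the farthest to the robot's left) stand upright inside their own outlines. The red wheelset and the pier were not on the bench.

**Lid and seal:**
- I laid the lid, let go of it, and pressed each corner in turn until it hit its stop, at 16–20 N.
- After that the lid was knocked about 45 mm aside. I regrasped it, laid it back on the gasket, and pressed all four corners again.
- On this last round corners 0 to 2 read 63.0–63.3 mm, the fully home height being 63, at 13–21 N. Corner 3 read 63.3 mm at 8 N; I pressed it further but took no reading afterwards.

**Last checks:**
- The final pictures put the lid level and within 2 mm of the tub's centre, with the arm clear. The drill, jar and track look unmoved.
- I could press corner 2 only about 10 mm inside its dot, because it is at the edge of the arm's reach; its height still read home.
- The scene-camera fit placed the held lid about 6–7 mm off from the top-camera fit. I trusted the top camera, and the final overlay agreed in both views.
- I did not look inside the tub again after the lid went on.

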